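Set out a roller batch for priming

ROBOT

A 6-joint arm with a two-finger parallel gripper is mounted at the origin on the work surface. World frame = base frame: x ahead of the robot, y to its left, z up, the work surface at z = 0. Lengths are in m, angles in rad, forces in N, time in s.
With the tool pointing down it reaches from about 0.3 to 0.875 m from the base axis. Payload 6.4 kg.
Tool frame: the origin (TCP) lies midway between the tips of the shut fingers; the grasp point (between the pads) lies 19 mm behind it; z points along the fingers, y is the line along which they close (so a half turn about z gives the same grasp; the last joint's range is limited). The gripper opens to 85 mm and grips with 20 to 120 N. Pads are 22 mm wide; open, the fingers measure 114 mm over their backs; the gripper's body (76 mm by 85 mm) begins 54 mm behind the grasp point. The pads swing forward as they close: fully open they stand 13 mm farther back than shut.
Start: joints at [1.068, 0.181, 1.607, -0, 1.354, -0.206], TCP at [0.168, 0.55, 0.231] pointing down, gripper open.
Joint ranges: [-2.99, 2.99], [-0.89, 2.07], [0.3, 2.58], [-1.14, 4.28], [0, 2.63], [-3.12, 3.12]. Speed limits (rad/s): [2.57, 2.57, 3.01, 3.14, 3.14, 3.14].

INTERFACE

Orientations are given as a unit quaternion [w, x, y, z].
In Python, from bench import * gives the robot as it stands.
- The arm moves only by the tool play_rows, never from a script. Its argument "plan" is a list of rows, each a list of 3 entries, a list of its own where there are three numbers: the finger opening in mm, from 0 to 85.4, then the shift along the tool's x, y, z normalised to -1 to 1, where 1 is 40 cm, then the turn about the tool's z normalised to -1 to 1, where 1 is pi rad. A call has 1 to 10 rows; each row is the pose to reach, as a shift and turn from the pose commanded when the call began, along the tool's axes at that moment, turning the shorter way round; what a row does not reach only later rows make up. A row lasts 1/10 s, in which the tool goes at most 50 mm and 8.59 degrees, less where a joint would pass 70% of its speed; a pose out of reach is approached as far as the arm can. A call with a number of a shift or a turn outside -1 to 1 is refused whole. A call with a gripper value outside its range is refused whole. The fingers move at their own pace and stop on an object; the grip force is fixed at half the most. Time passes only in rows, so rows that repeat a pose let the fingers close. It gives the time, the measured TCP pose, the force, the opening and the grip force at its end, in the units of the state.
- get_obs(): the state, without advancing time (a new reading comes with each control period).
- camera(name): name is "side" or "top"; returns a dict with "image" (420x560x3 uint8, red, green, blue), "range_z" (420x560 float32, m along the optical axis (not along the pixel's ray), 0 where there is no reading), "intrinsics" (3x3 intrinsics, pixels), "k1" (the pictures are not rectified: a ray, as slopes to the right and down, at radius r is drawn at 1 + k1 r^2 times it, then the intrinsics apply), "rvec" (rotation vector, rad) and "tvec" (3), from world to camera coordinates, as OpenCV has them. Camera axes: x right, y down, z forward; pixel columns grow to the right and rows downward; lengths in m; the calibration is good to about 2 mm. A picture is of the moment at which its call begins.
- hand_in(): hands the job in; it is judged then, once.
Trained networks look in a picture, given as the dict that the camera call returned (one of the last four; its "shot" number tells which), for a name from the list of things; names that differ only in an ending like _2 or _b are one class to them, and where a whole thing is asked for, a point or a joint stands for the part that bears it (a point fixed in the world has none). Each returns a list of dicts, best first, with "conf" (0 to 1); they miss things now and then, are a little off and sometimes report something else, mostly with a low value. They report only what shows in the picture. A call takes as long as a camera call. They do not tell look-alikes from the thing itself.
- search_frame(picture, label): "rect" ([centre column, centre row, width, height] in pixels, round what is visible of it).
- masks_of(picture, label): "mask" (420x560 bool, what is visible of it) and "rect" ([centre column, centre row, width, height] in pixels, round what is visible of it).
The state is a dict: "time_s": time; "q": joint angles; "dq": joint speeds; "joint_efforts": joint torques, N m; "eef_pos": TCP position; "eef_rot": TCP orientation; "wrist_force": force on the tool from outside, world axes, zero at the start; "torque": the same for the moment, N m; "opening": opening from 0.0 (shut) to 1.0 (fully open); "grasp_force": force on a finger pad.
Only numpy, scipy, OpenCV 4.12 (cv2) and the standard library are available. Lean on these libraries where they do the work, as an engineer would, in place of code of your own. Each camera call takes 0.05 s, during which the arm holds its last target. There are 200 camera calls.

TASK

Set out the next batch for priming. First pull the black knob of the feed lane's sprung gate straight up to its stop so that all the rollers waiting behind it run down to the end of the lane, let the gate close again, and lay every roller, including any that already lay at the end of the lane, in the grey rack, one to a cradle. When all are racked, mix the primer: turn the closed bottle upside down, then set it gently back upright, standing wholly on the round black pad, and leave the other things on the bench where they are.

Things in the scene. Friction and masses are not known exactly. Their poses are not given: they have to be found in the camera images.
- lane: Fixed aluminium lane, 84 mm wide, sloping 7 deg down to its -x end. Origin at bench height, x uphill. Floor top 30 mm high at the end stop (x = -95 mm; stop 53 mm high), 54 at the gate (x = 99 mm). Guide strips 34 to 41 mm either side stand 8 mm over the floor. Gate bridge 112 mm high. Freed rollers rest in a row at the stop, axes along y, centres 20 mm over the floor.
- gate (a joint): Sprung gate of the lane, a grey plate under a black knob, that slides straight up: 0 = closed, 0.050 m = pulled out to its stop. The spring pulls it back (about 5 N closed, 11 N at the stop). Rollers pass under it once it is lifted over 0.036 m.
- gate_knob (a point): Centre of the gate's round black knob, 36 mm diameter and 28 mm high, axis vertical, 144 mm above the bench when the gate is closed. Moves with the gate.
- rack: Fixed grey rack, 266 mm long (y), 44 mm wide (x), with five cradles side by side, each of two black bars along x. Origin at the centre of its underside. Cradle centres at y = -100, -50, 0, 50, 100 mm. A roller lies with its axis along the rack's x, ends overhanging about 10 mm either side, its centre 40 mm above the origin.
- pad: Loose round black rubber pad lying flat, 120 mm diameter, 6 mm thick, 0.35 kg. Origin at the centre of its underside.
- bottle: Closed white primer bottle (wide jar with a paper label and a black screw cap), 66 mm diameter, 100 mm high, 0.4 kg. Origin at the centre of its underside, z towards the cap. Best gripped on the body around 60 mm up.
- roller0: Steel roller with black end caps, a cylinder of 40 mm diameter and 62 mm length. Origin at its centre, y along its axis. Starts behind the gate, at the end of the lane, or already in the rack (four or five rollers are present; absent ones read None from the start). Can be gripped over its two ends.
- roller1: Steel roller with black end caps, a cylinder of 40 mm diameter and 62 mm length. Origin at its centre, y along its axis. Starts behind the gate, at the end of the lane, or already in the rack (four or five rollers are present; absent ones read None from the start). Can be gripped over its two ends.
- roller2: Steel roller with black end caps, a cylinder of 40 mm diameter and 62 mm length. Origin at its centre, y along its axis. Starts behind the gate, at the end of the lane, or already in the rack (four or five rollers are present; absent ones read None from the start). Can be gripped over its two ends.
- roller3: Steel roller with black end caps, a cylinder of 40 mm diameter and 62 mm length. Origin at its centre, y along its axis. Starts behind the gate, at the end of the lane, or already in the rack (four or five rollers are present; absent ones read None from the start). Can be gripped over its two ends.
- roller4: Steel roller with black end caps, a cylinder of 40 mm diameter and 62 mm length. Origin at its centre, y along its axis. Starts behind the gate, at the end of the lane, or already in the rack (four or five rollers are present; absent ones read None from the start). Can be gripped over its two ends.
- screwdriver: Screwdriver lying on the bench; leave alone. Origin under its middle.
- spray: Aluminium spray can, 54 mm diameter, 170 mm high, standing; leave alone. Origin at the centre of its underside.
- wrench: Wrench lying on the bench at the left; leave alone. Origin under its middle.
Mind the look-alikes: they are no part of the job. Leave any turquoise look-alike of the roller1 alone.

How it is judged:
By the outcome, as a careful person would: the job done as asked, in the order asked, and still so for the second after the job is handed in, with the robot touching nothing.
Of roller3, roller4 only 1 to 2 are there at a start; the rules pass over those that are not, and their reading is None.
At some moment in a run one of pad may be knocked a few centimetres aside while the robot is not near it.
It also fails if it takes over 200 s, if anything falls off the work surface, if the arm or the gripper's body presses on something with over 40 N, if the wrist force passes 120 N, or if a joint passes its speed limit or range.

## Working session

There is one attempt and no reset: what is moved stays moved. The work goes in short steps, Python scripts to look and compute and a tool call to move; the robot and the scene stay as the last step left them, time stands still between calls to the robot, and variables do not carry over. Pictures are saved under pics/ and viewed, at most 14 in all, crops included, and the job is handed in when it is done.

Besides the shell and the picture viewer there is one more tool, called after "Emit:" as name(argument=value, ...), one argument or row to a line, values as JSON. play_rows: Moves the arm, as the interface text tells. Its arguments: {"type":"object","properties":{"plan":{"type":"array","items":{"type":"array"}}},"required":["plan"]}

```bash
mkdir -p pics; ls
cat > h.py <<'E'
from bench import *
import numpy as np, cv2
from scipy.spatial.transform import Rotation as R
def cloud(p):
    "world xyz per pixel (420x560x3), nan where no reading"
    K=np.array(p["intrinsics"]);k1=p["k1"];z=p["range_z"].astype(float)
    v,u=np.mgrid[0:420,0:560].astype(float)
    d=np.array([k1,0,0,0,0.])
    n=cv2.undistortPoints(np.stack([u.ravel(),v.ravel()],1)[:,None],K,d)[:,0].reshape(420,560,2)
    c=np.dstack([n[...,0]*z,n[...,1]*z,z]); c[z<=0]=np.nan
    M=cv2.Rodrigues(np.array(p["rvec"],float))[0]
    return (c-np.array(p["tvec"]).reshape(3))@M
def save(p,name,crop=None,s=1):
    im=p["image"][...,::-1]
    if crop: a,b,c,d=crop; im=im[b:d,a:c]
    cv2.imwrite("pics/"+name+".png",cv2.resize(im,None,fx=s,fy=s,interpolation=cv2.INTER_CUBIC))
def pose():
    o=get_obs(); w,x,y,z=o["eef_rot"]; return np.array(o["eef_pos"]),R.from_quat([x,y,z,w])
def go(x,y,z,yaw=None):
    "row shift/turn for target TCP from the present; yaw = direction of tool y in world (mod pi)"
    p,r=pose(); d=r.inv().apply(np.array([x,y,z])-p)/.4
    t=0
    if yaw is not None:
        ty=r.as_matrix()[:,1]; cur=np.arctan2(ty[1],ty[0])
        dy=(yaw-cur+np.pi/2)%np.pi-np.pi/2
        t=-dy/np.pi if r.as_matrix()[2,2]<0 else dy/np.pi
    print("shift",np.round(d,4),"turn",round(t,4))
E
cat > a.py <<'E'
from h import *
for n in ("top","side"):
    p=camera(n); save(p,n+"0",s=1.4); W=cloud(p); np.save(n+"W.npy",W)
    for l in "lane gate gate_knob rack pad bottle roller0 screwdriver spray wrench".split():
        for m in masks_of(p,l)[:7]:
            q=W[m["mask"]]; q=q[~np.isnan(q[:,0])]
            if len(q): print(n,l,round(m["conf"],2),np.round(m["rect"]).astype(int),"med",np.round(np.median(q,0),3),"lo",np.round(np.percentile(q,3,axis=0),3),"hi",np.round(np.percentile(q,97,axis=0),3))
o=get_obs();print(o["eef_pos"],o["eef_rot"],o["time_s"],pose()[1].as_matrix().round(2))
E
python3 a.py
```

```text
pics
top lane 0.8 [400 214  50 154] med [ 0.59  -0.269  0.053] lo [ 0.413 -0.319  0.026] hi [ 0.788 -0.226  0.156]
top lane 0.66 [293 261  48  45] med [0.479 0.003 0.006] lo [ 0.427 -0.05   0.001] hi [0.532 0.055 0.011]
top gate 0.79 [404 210  26  17] med [ 0.606 -0.27   0.155] lo [ 0.592 -0.292  0.081] hi [ 0.622 -0.246  0.161]
top gate 0.61 [341 137  31  39] med [ 0.784 -0.108  0.16 ] lo [ 0.77  -0.136  0.   ] hi [ 0.827 -0.087  0.173]
top gate_knob 0.64 [214 246  19  24] med [0.518 0.208 0.057] lo [0.49  0.192 0.047] hi [0.544 0.227 0.063]
top gate_knob 0.47 [403 208  26  18] med [ 0.608 -0.27   0.155] lo [ 0.592 -0.304  0.081] hi [ 0.624 -0.245  0.161]
top rack 0.71 [197 244  99  20] med [0.512 0.276 0.012] lo [0.487 0.138 0.004] hi [0.538 0.385 0.03 ]
top pad 0.98 [296 259  46  47] med [0.479 0.001 0.006] lo [ 0.428 -0.051  0.   ] hi [0.532 0.052 0.011]
top pad 0.22 [402 203  29  17] med [ 0.637 -0.266  0.093] lo [ 0.615 -0.308  0.062] hi [ 0.651 -0.244  0.113]
top bottle 0.76 [301 199  28  24] med [ 0.639 -0.015  0.099] lo [ 0.612 -0.043  0.022] hi [0.669 0.012 0.105]
top rolle
[... 2807 characters left out ...]
r 0.56 [353 234  24  38] med [ 0.766 -0.035  0.022] lo [ 0.757 -0.081  0.001] hi [0.792 0.02  0.028]
side screwdriver 0.37 [231 198  26  18] med [0.515 0.195 0.053] lo [0.487 0.184 0.033] hi [0.547 0.215 0.061]
side spray 0.58 [383 237  29  59] med [ 0.783 -0.133  0.112] lo [ 0.768 -0.145  0.004] hi [ 0.815 -0.096  0.172]
side spray 0.22 [231 197  32  18] med [0.515 0.195 0.053] lo [0.487 0.184 0.032] hi [0.547 0.215 0.061]
side wrench 0.54 [235 145  51  19] med [0.608 0.464 0.007] lo [ 0.533  0.447 -0.001] hi [0.7   0.483 0.012]
[0.1681544  0.54990279 0.23131429] [1.65239352e-05 1.47860218e-01 9.89008268e-01 2.87354037e-05] 1.1 [[-0.96  0.29  0.  ]
 [ 0.29  0.96  0.  ]
 [-0.    0.   -1.  ]]
```

View pics/top0.png

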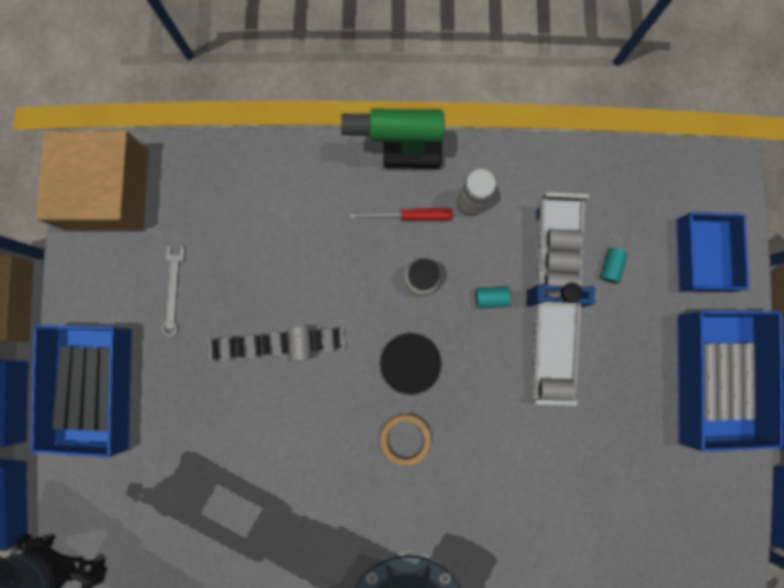

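View pics/side0.png

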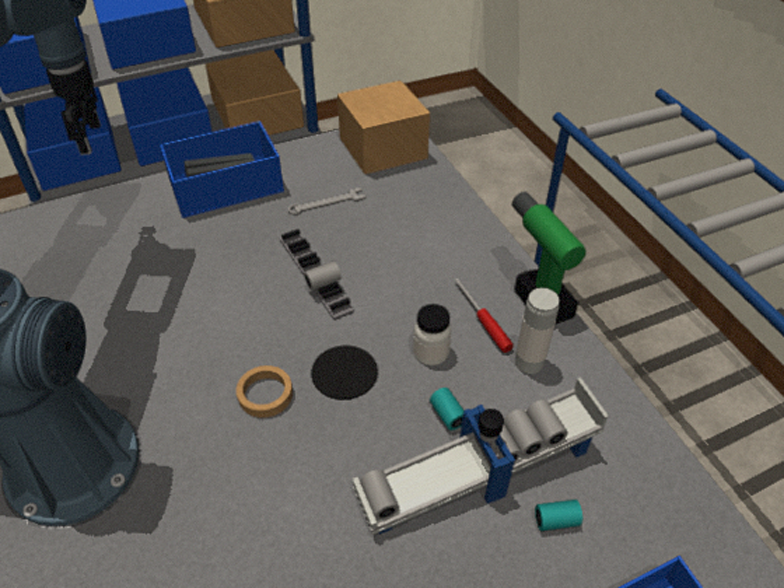

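```bash
cat > b.py <<'E'
from h import *
p=camera("top"); W=cloud(p); np.set_printoptions(suppress=True)
big=cv2.resize(p["image"][150:300,340:460,::-1],None,fx=4,fy=4); rk=cv2.resize(p["image"][220:270,140:260,::-1],None,fx=4,fy=4)
cv2.imwrite("pics/crop1.png",np.vstack([big[:400],rk]))
# lane fit: points of lane region
def reg(x0,x1,y0,y1,z0,z1):
    m=(W[...,0]>x0)&(W[...,0]<x1)&(W[...,1]>y0)&(W[...,1]<y1)&(W[...,2]>z0)&(W[...,2]<z1); return W[m]
for nm,b in dict(knob=(.58,.64,-.31,-.23,.15,.17),bridge=(.55,.72,-.35,-.2,.105,.122),lane=(.38,.84,-.36,-.18,.02,.1),rack=(.47,.56,.1,.42,.015,.075),bottle=(.58,.7,-.07,.05,.09,.12)).items():
    q=reg(*b); r=cv2.minAreaRect(q[:,:2].astype(np.float32)*1000); print(nm,len(q),np.round(r[0],1),np.round(r[1],1),round(r[2],2),np.round(np.median(q,0),4))
E
python3 b.py
```

```text
knob 161 [ 608.6 -275.1] [31.9 34.9] 89.39 [ 0.6082 -0.2753  0.1572]
bridge 359 [ 655.3 -277.3] [105.2 128.4] 88.62 [ 0.6169 -0.2707  0.111 ]
lane 4145 [ 598.8 -253.7] [390.8 146.2] 1.07 [ 0.5771 -0.2683  0.0598]
rack 948 [513.9 260.8] [ 62.6 243.4] 1.7 [0.5133 0.2206 0.028 ]
bottle 416 [642.6 -17.7] [55.6 55.9] 45.35 [ 0.6433 -0.0176  0.0998]
```

The top view shows the lane on the right (px 400,214 native). Its knob is at (408,209), with rollers at (403,172) and (403,187), a probable third by the bridge at (401,200), and one at the end (400,278). One roller is already in the rack (214,246). The turquoise look-alikes at (352,213) and (438,189) stay where they are.

View pics/crop1.png

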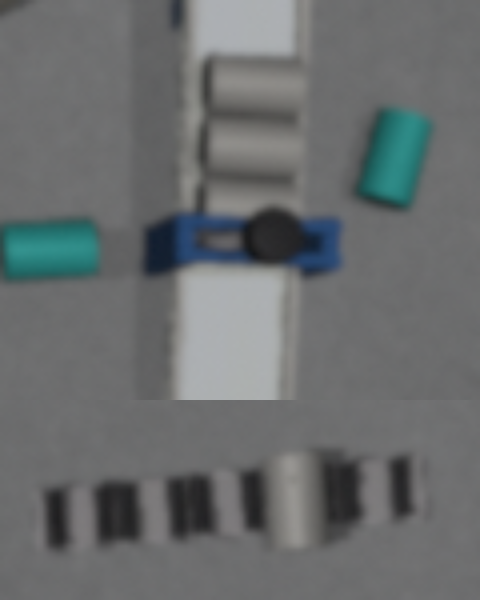

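```bash
cat > c.py <<'E'
from h import *
np.set_printoptions(suppress=True)
A=[]
for n in ("top","side"):
    p=camera(n); A.append(cloud(p).reshape(-1,3))
for n,P in zip(("top","side"),A):
    P=P[~np.isnan(P[:,0])]
    def reg(x0,x1,y0,y1,z0,z1): return P[(P[:,0]>x0)&(P[:,0]<x1)&(P[:,1]>y0)&(P[:,1]<y1)&(P[:,2]>z0)&(P[:,2]<z1)]
    # lane edges: floor points between end roller and gate
    q=reg(.47,.56,-.36,-.18,.034,.075)
    for a in np.arange(.40,.82,.03):
        s=reg(a,a+.012,-.36,-.18,.022+.12*(a-.41),.2); 
        if len(s)>5: print(n,"x",round(a+.006,3),"y",np.round(np.percentile(s[:,1],[1,99]),4),"z",np.round(np.median(s[:,2]),4))
    s=reg(.38,.45,-.32,-.22,.04,.058); print("stop minx",np.percentile(s[:,0],[1,5]))
    r=reg(.46,.57,.1,.42,.0035,.075); rr=r[(r[:,2]<.04)]
    print("rack",len(rr),cv2.minAreaRect(rr[:,:2].astype(np.float32)*1000), "ylim",np.percentile(rr[:,1],[0.5,99.5]))
    for a in np.arange(.12,.40,.02):
        s=rr[(rr[:,1]>a)&(rr[:,1]<a+.02)]
        if len(s)>5: print("  rk y",round(a+.01,3),"x",np.round(np.percentile(s[:,0],[3,97]),4),"n",len(s))
    hi=r[r[:,2]>.045]; print("roller in rack",hi.min(0),hi.max(0))
    br=rr[rr[:,2]>.02]; h,e=np.histogram(br[:,1],np.arange(.12,.40,.005)); print("bars",[(round(x,3),int(k)) for x,k in zip(e,h) if k])
    b=reg(.58,.7,-.07,.05,.095,.12); print("cap",cv2.minEnclosingCircle(b[:,:2].astype(np.float32)*1000))
    k=reg(.58,.64,-.31,-.24,.15,.17); print("knob",cv2.minEnclosingCircle(k[:,:2].astype(np.float32)*1000))
    d=reg(.41,.55,-.07,.07,.004,.02); print("pad",cv2.minEnclosingCircle(d[:,:2].astype(np.float32)*1000))
E
python3 c.py
```

```text
top x 0.406 y [-0.311 -0.229] z 0.0525
top x 0.436 y [-0.312  -0.2296] z 0.0709
top x 0.466 y [-0.3107 -0.2295] z 0.0375
top x 0.496 y [-0.3131 -0.2303] z 0.0409
top x 0.526 y [-0.3123 -0.2311] z 0.0436
top x 0.556 y [-0.314  -0.2325] z 0.0483
top x 0.586 y [-0.3259 -0.2346] z 0.0515
top x 0.616 y [-0.327 -0.224] z 0.1135
top x 0.646 y [-0.309  -0.2365] z 0.0883
top x 0.676 y [-0.3079 -0.2363] z 0.0993
top x 0.706 y [-0.3094 -0.2361] z 0.1039
top x 0.736 y [-0.3188 -0.2372] z 0.0711
top x 0.766 y [-0.3193 -0.2378] z 0.0736
top x 0.796 y [-0.3223 -0.2404] z 0.1094
stop minx [0.4046726  0.40497741]
rack 1677 ((515.0077514648438, 260.2817687988281), (319.2934875488281, 109.75740814208984), 89.93920135498047) ylim [0.108026   0.41619413]
  rk y 0.13 x [0.4883 0.5638] n 93
  rk y 0.15 x [0.4742 0.5465] n 137
  rk y 0.17 x [0.4655 0.5495] n 161
  rk y 0.19 x [0.4676 0.5599] n 97
  rk y 0.21 x [0.4674 0.5664] n 12
  rk y 0.23 x [0.4705 0.5474] n 55
  rk y 0.25 x [0.4695 0.5478] n 135
  rk y 0.27 x [0.4774 0.5567] n 156
  rk y 0.29 x [0.4773 0.5606] n 137
  rk y 0.31 x [0.4634 0.5576] n 136

[... 2959 characters left out ...]
), (np.float64(0.26), 1), (np.float64(0.265), 20), (np.float64(0.27), 23), (np.float64(0.275), 8), (np.float64(0.28), 15), (np.float64(0.285), 23), (np.float64(0.29), 9), (np.float64(0.295), 2), (np.float64(0.31), 1), (np.float64(0.315), 21), (np.float64(0.32), 20), (np.float64(0.325), 6), (np.float64(0.33), 12), (np.float64(0.335), 23), (np.float64(0.34), 7), (np.float64(0.345), 2), (np.float64(0.36), 1), (np.float64(0.365), 20), (np.float64(0.37), 17), (np.float64(0.375), 10), (np.float64(0.38), 1)]
cap ((643.9985961914062, -23.13843536376953), 30.70758628845215)
knob ((606.8641357421875, -281.0946044921875), 18.33360481262207)
pad ((485.4844970703125, 4.759951591491699), 89.9367446899414)
```

The crop shows three rollers behind the gate, the lowest half under the bridge. With one at the stop and one in the rack's 2nd cradle from the right, that makes five. The turquoise ones stay. I'll move to the knob.

```bash
python3 -c "
from h import *
go(.43,.2,.26,np.radians(88.3))"
```

```text
shift [-0.8818 -0.645  -0.0718] turn -0.085
```

Emit:
play_rows(
  plan=[
    [85,[-0.882,-0.645,-0.072],-0.085],
    [85,[-0.882,-0.645,-0.072],-0.085],
    [85,[-0.882,-0.645,-0.072],-0.085],
    [85,[-0.882,-0.645,-0.072],-0.085],
    [85,[-0.882,-0.645,-0.072],-0.085],
    [85,[-0.882,-0.645,-0.072],-0.085],
    [85,[-0.882,-0.645,-0.072],-0.085],
    [85,[-0.882,-0.645,-0.072],-0.085],
    [85,[-0.882,-0.645,-0.072],-0.085],
    [85,[-0.882,-0.645,-0.072],-0.085],
  ],
)

```text
time_s: 2.25
eef_pos: [0.433, 0.1963, 0.2607]
eef_rot: [0.001, 0.018, 1.0, -0.001]
wrist_force: [-0.4, -0.3, 0.2]
opening: 0.992
grasp_force: 0.0
```

Emit:
play_rows(
  plan=[
    [85,[-0.45,-0.95,0],0],
    [85,[-0.45,-0.95,0],0],
    [85,[-0.45,-0.95,0],0],
    [85,[-0.45,-0.95,0],0],
    [85,[-0.45,-0.95,0],0],
    [85,[-0.45,-0.95,0],0],
    [85,[-0.45,-0.95,0],0],
    [85,[-0.45,-0.95,0],0],
    [85,[-0.45,-0.95,0],0],
    [85,[-0.45,-0.95,0],0],
  ],
)

```text
time_s: 3.25
eef_pos: [0.5992, -0.1873, 0.2592]
eef_rot: [-0.0, 0.016, 1.0, 0.0]
wrist_force: [0.2, 0.4, -0.3]
opening: 0.997
grasp_force: 0.0
```

```bash
python3 -c "
from h import *
o=get_obs();print(o['time_s'],o['q'],o['wrist_force']);print(*pose()[0],pose()[1].as_matrix().round(3))
go(.607,-.278,.2,np.radians(88.3))"
```

```text
3.25 [-4.91580499e-01  2.76063786e-01  1.43555167e+00 -1.63038368e-04
  1.43060348e+00 -2.02969437e+00] [ 0.1866121   0.41035067 -0.29035703]
0.5992087025925354 -0.18726421268190707 0.25924207576600444 [[-0.999  0.033 -0.001]
 [ 0.033  0.999  0.   ]
 [ 0.001  0.    -1.   ]]
shift [-0.027  -0.2261  0.1481] turn -0.001
```

Emit:
play_rows(
  plan=[
    [85,[-0.027,-0.226,0.06],0],
    [85,[-0.027,-0.226,0.06],0],
    [85,[-0.027,-0.226,0.06],0],
  ],
)

```text
time_s: 3.55
eef_pos: [0.6056, -0.2782, 0.2335]
eef_rot: [-0.002, 0.016, 1.0, 0.0]
wrist_force: [-0.9, 0.6, -0.4]
opening: 0.994
grasp_force: 0.0
```

```bash
cat > d.py <<'E'
from h import *
x,r=pose(); print(x)
for n in ("top","side"):
    p=camera(n); W=cloud(p)
    q=W.reshape(-1,3); q=q[~np.isnan(q[:,0])]-x
    q=r.inv().apply(q)
    s=q[(abs(q[:,0])<.05)&(abs(q[:,1])<.09)&(q[:,2]<.03)&(q[:,2]>-.20)]
    print(n,len(s))
    for a in np.arange(-.20,.03,.015):
        t=s[(s[:,2]>a)&(s[:,2]<=a+.015)]
        if len(t)>8: print(round(a,3),len(t),"x",np.percentile(t[:,0],[2,98]).round(4),"y",np.percentile(t[:,1],[2,98]).round(4))
    save(p,n+"1",crop=(320,180,460,300) if n=="top" else (280,230,440,350),s=4)
E
python3 d.py
```

```text
[ 0.60560951 -0.27822661  0.23348707]
top 414
-0.2 17 x [0.0328 0.0393] y [0.0064 0.0239]
-0.17 11 x [0.0354 0.0382] y [-0.0029  0.0156]
-0.155 22 x [-0.0264  0.0378] y [0.0057 0.0377]
-0.14 20 x [-0.0289  0.0218] y [0.0152 0.0393]
-0.125 133 x [-0.0114  0.0115] y [0.0386 0.0699]
-0.11 41 x [-0.0116  0.0124] y [0.0367 0.0726]
-0.095 61 x [-0.0163  0.0169] y [0.0318 0.0734]
-0.08 86 x [-0.015   0.0148] y [0.0334 0.0759]
-0.065 12 x [-0.0083  0.0141] y [0.0502 0.0759]
side 2683
-0.2 244 x [-0.0237  0.0396] y [-0.0387  0.0119]
-0.185 352 x [-0.0236  0.0372] y [-0.0365  0.0127]
-0.17 289 x [-0.0207  0.0379] y [-0.0373  0.0119]
-0.155 266 x [-0.0209  0.0376] y [-0.0369  0.0121]
-0.14 159 x [-0.0189  0.0375] y [-0.0371  0.0076]
-0.125 307 x [-0.0116  0.0132] y [-0.0679  0.0652]
-0.11 264 x [-0.0112  0.0199] y [-0.0699  0.0668]
-0.095 244 x [-0.0111  0.0175] y [-0.0719  0.0692]
-0.08 246 x [-0.0109  0.0172] y [-0.0738  0.0709]
-0.065 89 x [-0.0057  0.0136] y [-0.0729  0.0655]
-0.05 88 x [-0.0062  0.0117] y [-0.0556  0.0477]
-0.035 111 x [-0.0094  0.0119] y [-0.0562  0.0483]
-0.02 24 x [-0.0099  0.0105] y [-0.0492  0.0458]
```

```bash
python3 -c "
from h import *
print(pose()[0]);go(.607,-.278,.124,np.radians(88.3))"
```

```text
[ 0.60646227 -0.27459107  0.23528163]
shift [-0.002  -0.009   0.2782] turn -0.0001
```

Emit:
play_rows(
  plan=[
    [85,[0,-0.005,0.1],0],
    [85,[0,-0.005,0.2],0],
    [85,[0,-0.005,0.278],0],
    [85,[0,-0.005,0.278],0],
    [85,[0,-0.005,0.278],0],
    [85,[0,-0.005,0.278],0],
  ],
)

```text
time_s: 4.25
eef_pos: [0.6085, -0.2778, 0.1282]
eef_rot: [0.002, 0.014, 1.0, -0.001]
wrist_force: [-0.2, -0.2, 0.5]
opening: 0.996
grasp_force: 0.0
```

```bash
python3 d.py; python3 -c "
from h import *
print(pose()[0], get_obs()['wrist_force'])"
```

```text
[ 0.60850977 -0.27780489  0.12815473]
top 355
-0.2 12 x [0.0321 0.0397] y [0.0065 0.0243]
-0.155 9 x [-0.0214  0.0383] y [-0.0018  0.0363]
-0.14 13 x [-0.02    0.0383] y [0.002  0.0379]
-0.125 117 x [-0.0109  0.0123] y [0.0381 0.0706]
-0.11 27 x [-0.0105  0.0118] y [0.0397 0.0737]
-0.095 49 x [-0.0169  0.0154] y [0.0291 0.0747]
-0.08 50 x [-0.0154  0.0132] y [0.0365 0.0747]
-0.065 10 x [-0.0077  0.014 ] y [0.0511 0.0737]
0.01 47 x [0.0028 0.0178] y [0.0191 0.0532]
side 2778
-0.2 206 x [-0.0237  0.0402] y [-0.0416  0.0134]
-0.185 247 x [-0.0215  0.0379] y [-0.0389  0.0107]
-0.17 214 x [-0.0215  0.038 ] y [-0.0399  0.0068]
-0.155 207 x [-0.0198  0.0382] y [-0.0399  0.0109]
-0.14 135 x [-0.0197  0.038 ] y [-0.0404  0.0032]
-0.125 229 x [-0.0109  0.0129] y [-0.0705  0.063 ]
-0.11 198 x [-0.0108  0.02  ] y [-0.0724  0.0644]
-0.095 162 x [-0.0115  0.0179] y [-0.0741  0.0669]
-0.08 204 x [-0.0105  0.0173] y [-0.0763  0.0678]
-0.065 58 x [0.0019 0.0139] y [-0.0757  0.0645]
-0.05 58 x [-0.0031  0.012 ] y [-0.0585  0.0455]
-0.035 252 x [-0.0127  0.0177] y [-0.0576  0.0433]
-0.02 76 x [-0.008   0.0182] y [-0.0495  0.0421]
-0.005 39 x [-0.0081  0.0163] y [-0.0409  0.0427]
0.01 429 x [-0.0142  0.0173] y [-0.0556  0.0497]
0.025 64 x [-0.0236  0.0179] y [-0.0556  0.0465]
[ 0.60828227 -0.27831703  0.12797546] [-0.19504341 -0.01901637 -0.92094507]
```

Emit:
play_rows(
  plan=[
    [20,[0,0,0],0],
    [20,[0,0,0],0],
    [20,[0,0,0],0],
    [20,[0,0,0],0],
    [20,[0,0,0],0],
    [20,[0,0,0],0],
    [20,[0,0,0],0],
    [20,[0,0,0],0],
  ],
)

```text
time_s: 5.15
eef_pos: [0.6068, -0.2777, 0.1254]
eef_rot: [0.0, 0.015, 1.0, 0.0]
wrist_force: [-2.5, 2.9, 5.1]
opening: 0.404
grasp_force: 59.5
```

Emit:
play_rows(
  plan=[
    [20,[0,0,-0.03],0],
    [20,[0,0,-0.06],0],
    [20,[0,0,-0.09],0],
    [20,[0,0,-0.115],0],
    [20,[0,0,-0.125],0],
    [20,[0,0,-0.127],0],
    [20,[0,0,-0.127],0],
    [20,[0,0,-0.127],0],
    [20,[0,0,-0.127],0],
    [20,[0,0,-0.127],0],
  ],
)

```text
time_s: 6.15
eef_pos: [0.6067, -0.2776, 0.1747]
eef_rot: [-0.0, 0.015, 1.0, 0.0]
wrist_force: [6.3, -0.8, -8.7]
opening: 0.407
grasp_force: 60.7
```

```bash
python3 -c "
from h import *
print(pose()[0], get_obs()['wrist_force'])
p=camera('side'); save(p,'gate',crop=(240,250,460,410),s=3)
for m in search_frame(p,'roller0'): print(m['conf'],np.round(m['rect']))"
```

```text
[ 0.60667493 -0.27764224  0.17474409] [ 6.30627016 -0.80514923 -8.66406789]
0.92 [230. 197.  29.  25.]
0.88 [270. 352.  28.  37.]
0.76 [323. 329.  26.  34.]
0.75 [399. 368.  41.  22.]
0.62 [320. 293.  26.  27.]
0.61 [290. 346.  24.  31.]
0.55 [308. 339.  28.  39.]
```

View pics/gate.png

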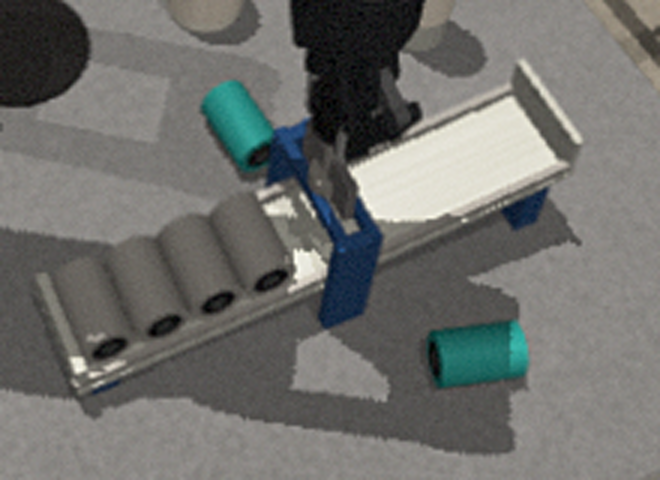

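All four free rollers now lie in a row at the stop, at crop px (90,310) to (250,245). I'll pull a few more mm to be sure the gate reached its stop, then lower it and release.

Emit:
play_rows(
  plan=[
    [20,[0,0,-0.008],0],
    [20,[0,0,-0.008],0],
    [20,[0,0,-0.008],0],
  ],
)

```text
time_s: 6.55
eef_pos: [0.6066, -0.2776, 0.1757]
eef_rot: [-0.0, 0.015, 1.0, 0.001]
wrist_force: [11.0, -2.8, -20.1]
opening: 0.402
grasp_force: 64.5
```

Emit:
play_rows(
  plan=[
    [20,[0,0,0.03],0],
    [20,[0,0,0.06],0],
    [20,[0,0,0.09],0],
    [20,[0,0,0.12],0],
    [20,[0,0,0.134],0],
    [20,[0,0,0.134],0],
    [85,[0,0,0.134],0],
    [85,[0,0,0.134],0],
    [85,[0,0,0.134],0],
    [85,[0,0,0.134],0],
  ],
)

```text
time_s: 7.55
eef_pos: [0.6068, -0.2784, 0.1257]
eef_rot: [0.0, 0.015, 1.0, -0.0]
wrist_force: [0.2, -1.0, 0.0]
opening: 0.99
grasp_force: 0.0
```

Emit:
play_rows(
  plan=[
    [85,[0,0,-0.1],0],
    [85,[0,0,-0.25],0],
    [85,[0,0,-0.25],0],
    [85,[0.2,0,-0.25],0],
    [85,[0.4,0,-0.25],0],
    [85,[0.6,0.3,-0.25],0],
    [85,[0.6,0.8,-0.25],0],
    [85,[0.6,0.8,-0.25],0],
    [85,[0.6,0.8,-0.25],0],
  ],
)

```text
time_s: 8.45
eef_pos: [0.4229, -0.0974, 0.2255]
eef_rot: [0.0, 0.016, 1.0, -0.0]
wrist_force: [0.9, 0.8, 0.9]
opening: 0.999
grasp_force: 0.0
```

```bash
cat > e.py <<'E'
from h import *
np.set_printoptions(suppress=True)
print(pose()[0])
for n in ("top","side"):
    p=camera(n); W=cloud(p); P=W.reshape(-1,3); P=P[~np.isnan(P[:,0])]
    P=P+np.array([0,-.0025 if n=="top" else .004,0])
    def reg(x0,x1,y0,y1,z0,z1): return P[(P[:,0]>x0)&(P[:,0]<x1)&(P[:,1]>y0)&(P[:,1]<y1)&(P[:,2]>z0)&(P[:,2]<z1)]
    k=reg(.57,.65,-.33,-.23,.135,.2); print(n,"knob",np.median(k,0).round(4) if len(k) else None)
    # roller crest heights along the lane
    c=reg(.40,.60,-.29,-.262,.03,.12)
    for a in np.arange(.405,.60,.006):
        t=c[(c[:,0]>a)&(c[:,0]<=a+.006)]
        if len(t): print("%.3f:%.1f"%(a+.003,1000*np.median(t[:,2])),end=" ")
    print()
    q=reg(.41,.58,-.36,-.2,.055,.12); q=q[q[:,2]>.06+.12*(q[:,0]-.42)]
    for x0 in (.43,.47,.51,.55):
        t=q[abs(q[:,0]-x0)<.015]; print("roller near",x0,"y",np.percentile(t[:,1],[1,99]).round(4))
    r=reg(.47,.56,.1,.42,.018,.032)
    b=reg(.46,.57,.12,.40,.012,.034); b=b[(abs(b[:,1]-.207)>.04)]; A=np.c_[b[:,1]-.258,np.ones(len(b))]
    print("rack x fit",np.linalg.lstsq(A,b[:,0],rcond=None)[0],"x range",[ (round(y,2),np.percentile(b[abs(b[:,1]-y)<.02,0],[2,98]).round(4)) for y in (.15,.28,.32,.37)])
    h=reg(.46,.57,.17,.25,.050,.075); print("racked",h.min(0),h.max(0)); rr=cv2.minAreaRect(h[:,:2].astype(np.float32)*1000); print(rr)
E
python3 e.py
```

```text
[ 0.42285595 -0.09740536  0.22546219]
top knob [ 0.6063 -0.2761  0.1561]
0.408:52.7 0.414:59.2 0.420:67.3 0.426:69.8 0.432:72.3 0.438:71.6 0.444:70.0 0.450:63.5 0.456:65.3 0.462:73.6 0.468:76.7 0.474:76.9 0.480:76.7 0.486:74.0 0.492:64.6 0.498:74.7 0.504:79.8 0.510:82.3 0.516:81.5 0.522:79.2 0.528:72.9 0.534:74.1 0.540:81.8 0.546:86.6 0.552:86.8 0.558:84.8 0.564:83.4 0.570:74.9 0.576:50.3 0.582:50.8 0.588:51.8 0.594:53.0 0.600:111.1 
roller near 0.43 y [-0.3036 -0.242 ]
roller near 0.47 y [-0.3048 -0.2432]
roller near 0.51 y [-0.306  -0.2447]
roller near 0.55 y [-0.3077 -0.2462]
rack x fit [-0.10678726  0.51360155] x range [(0.15, array([0.5061, 0.5459])), (0.28, array([0.4905, 0.5308])), (0.32, array([0.4868, 0.5244])), (0.37, array([0.4835, 0.5214]))]
racked [0.48394554 0.18659015 0.05005163] [0.54684435 0.22728878 0.06385758]
((515.85107421875, 206.77877807617188), (62.939483642578125, 36.89908218383789), 5.005809307098389)
side knob [ 0.6041 -0.2807  0.1567]
0.408:51.2 0.414:56.4 0.420:66.8 0.426:70.5 0.432:72.4 0.438:73.0 0.444:70.3 0.450:65.6 0.456:63.4 0.462:73.9 0.468:77.3 0.
[... 666 characters left out ...]
                                         ~~~~~~~~~~~~~^^^^^^^^^^^^^^^^^^^^^^^^^^^^^^^
    return _quantile_unchecked(
        a, q, axis, out, overwrite_input, method, keepdims, weights)
    return _ureduce(a,
                    func=_quantile_ureduce_func,
    ...<5 lines>...
                    overwrite_input=overwrite_input,
                    method=method)
    r = func(a, **kwargs)
    result = _quantile(arr,
                       quantiles=q,
    ...<2 lines>...
                       out=out,
                       weights=wgt)
    slices_having_nans = np.isnan(arr[-1, ...])
                                  ~~~^^^^^^^^^
IndexError: index -1 is out of bounds for axis 0 with size 0
```

The gate hit its stop (force rose to 20 N) and is closed again. I'll take the rollers from the stop end, so each pick happens at the same place.

Emit:
play_rows(
  plan=[
    [85,[-0.0415,-0.435,0],0.001],
    [85,[-0.0415,-0.435,0],0.001],
    [85,[-0.0415,-0.435,0.1],0.001],
    [85,[-0.0415,-0.435,0.24],0.001],
    [85,[-0.0415,-0.435,0.24],0.001],
    [85,[-0.0415,-0.435,0.24],0.001],
    [85,[-0.0415,-0.435,0.24],0.001],
  ],
)

```text
time_s: 9.25
eef_pos: [0.4352, -0.273, 0.1296]
eef_rot: [-0.0, 0.017, 1.0, 0.0]
wrist_force: [0.6, 0.2, 0.6]
opening: 0.996
grasp_force: 0.0
```

```bash
python3 -c "
from h import *
print(pose()[0]);go(.434,-.272,.042,np.radians(88.3))"
```

```text
[ 0.43519568 -0.27301833  0.12957244]
shift [0.003  0.0023 0.2189] turn -0.0012
```

Emit:
play_rows(
  plan=[
    [85,[0.003,0.002,0.1],0],
    [85,[0.003,0.002,0.18],0],
    [85,[0.003,0.002,0.219],0],
    [85,[0.003,0.002,0.219],0],
    [50,[0.003,0.002,0.219],0],
    [50,[0.003,0.002,0.219],0],
    [50,[0.003,0.002,0.219],0],
    [50,[0.003,0.002,0.219],0],
    [50,[0.003,0.002,0.219],0],
    [50,[0.003,0.002,0.219],0],
  ],
)

```text
time_s: 10.25
eef_pos: [0.4358, -0.2734, 0.0446]
eef_rot: [0.002, 0.016, 1.0, -0.002]
wrist_force: [-0.5, 0.7, 5.2]
opening: 0.711
grasp_force: 65.1
```

Emit:
play_rows(
  plan=[
    [50,[0,0,-0.06],0],
    [50,[0,0,-0.15],0],
    [50,[0,0,-0.25],0],
    [50,[0,0,-0.35],0],
    [50,[0,0.3,-0.4],0.1],
    [50,[0,0.6,-0.4],0.2],
    [50,[0,0.9,-0.4],0.3],
    [50,[0,0.9,-0.4],0.3],
    [50,[0,0.9,-0.4],0.3],
    [50,[0,0.9,-0.4],0.3],
  ],
)

```text
time_s: 11.25
eef_pos: [0.4441, -0.0025, 0.2005]
eef_rot: [0.002, 0.41, 0.912, 0.0]
wrist_force: [0.6, -0.0, -1.9]
opening: 0.714
grasp_force: 71.6
```

```bash
python3 -c "
from h import *
print(pose()[0],get_obs()['q']);go(.5225,.157,.09,np.radians(5.5))"
```

```text
[ 0.44414471 -0.0025331   0.20048664] [-2.74192271e-01 -9.33051435e-02  1.95678581e+00  7.32957952e-05
  1.27461491e+00 -1.00115162e+00]
shift [0.1686 0.4109 0.2765] turn 0.2008
```

Emit:
play_rows(
  plan=[
    [50,[0.169,0.411,0],0.2],
    [50,[0.169,0.411,0],0.2],
    [50,[0.169,0.411,0],0.2],
    [50,[0.169,0.411,0],0.2],
    [50,[0.169,0.411,0],0.2],
    [50,[0.169,0.411,0],0.2],
    [50,[0.169,0.411,0.15],0.2],
    [50,[0.169,0.411,0.2],0.2],
    [50,[0.169,0.411,0.2],0.2],
    [50,[0.169,0.411,0.2],0.2],
  ],
)

```text
time_s: 12.25
eef_pos: [0.5212, 0.1553, 0.1197]
eef_rot: [0.0, 0.669, 0.743, 0.0]
wrist_force: [0.3, -0.2, -0.4]
opening: 0.713
grasp_force: 71.4
```

```bash
cat > f.py <<'E'
from h import *
import sys
np.set_printoptions(suppress=True,precision=4)
T=[float(a) for a in sys.argv[1:4]]
x,r=pose(); print(x); go(*T,np.radians(5.5))
for n in ("top","side"):
    p=camera(n); W=cloud(p); P=W.reshape(-1,3); P=P[~np.isnan(P[:,0])]
    q=r.inv().apply(P-x); s=q[(abs(q[:,0])<.06)&(abs(q[:,1])<.09)&(q[:,2]<-.06)&(q[:,2]>-.125)]
    print(n,"fingers x",np.percentile(s[:,0],[2,98]),"y",np.percentile(s[:,1],[1,99]))
    s=q[(abs(q[:,0])<.03)&(abs(q[:,1])<.045)&(q[:,2]<.03)&(q[:,2]>-.02)]
    if len(s): print("held x",np.percentile(s[:,0],[2,98]),"y",np.percentile(s[:,1],[1,99]),"z",np.percentile(s[:,2],[1,99]))
    save(p,n+"_r",crop=(130,190,270,290) if n=="top" else (170,120,310,240),s=5)
E
python3 f.py .5225 .157 .034
```

```text
[0.5212 0.1553 0.1197]
shift [0.004  0.0036 0.2143] turn 0.0027
top fingers x [-0.0122  0.0124] y [-0.069   0.0672]
side fingers x [-0.0217  0.01  ] y [-0.0655  0.0675]
held x [-0.0234 -0.0054] y [-0.0367  0.0433] z [-0.0199  0.0066]
```

Emit:
play_rows(
  plan=[
    [50,[0.0035,0.007,0.1],0.0025],
    [50,[0.0035,0.007,0.16],0.0025],
    [50,[0.0035,0.007,0.19],0.0025],
    [50,[0.0035,0.007,0.21],0.0025],
    [50,[0.0035,0.007,0.217],0.0025],
    [50,[0.0035,0.007,0.217],0.0025],
    [50,[0.0035,0.007,0.217],0.0025],
  ],
)

```text
time_s: 13.05
eef_pos: [0.5247, 0.1577, 0.033]
eef_rot: [0.001, 0.672, 0.74, 0.001]
wrist_force: [0.2, 0.0, -2.4]
opening: 0.71
grasp_force: 71.8
```

```bash
python3 f.py .524 .157 .033; cd pics; python3 -c "
import cv2,numpy as np
a=cv2.imread('top_r.png');b=cv2.imread('side_r.png');cv2.imwrite('pl1.png',cv2.resize(np.vstack([a[:,:700],b]),None,fx=.54,fy=.54))"
```

```text
[0.5247 0.1577 0.033 ]
shift [-0.0015 -0.0018 -0.    ] turn 0.0
top fingers x [-0.012   0.0128] y [-0.0689  0.0668]
side fingers x [-0.0219  0.0095] y [-0.066   0.0666]
held x [-0.029   0.0285] y [-0.0376  0.0412] z [-0.0198  0.0297]
```

View pics/pl1.png

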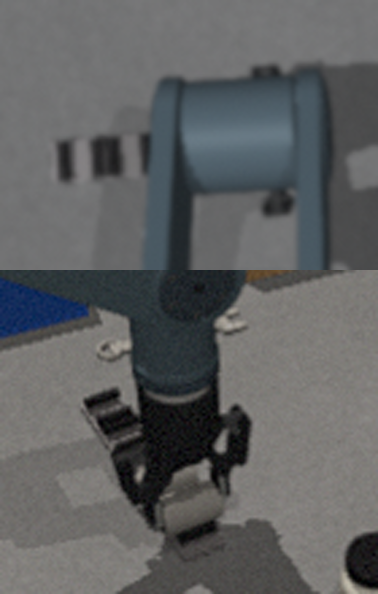

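Emit:
play_rows(
  plan=[
    [50,[0,0,0.005],0],
    [50,[0,0,0.005],0],
    [85,[0,0,0.005],0],
    [85,[0,0,0.005],0],
    [85,[0,0,0.005],0],
    [85,[0,0,0.005],0],
    [85,[0,0,-0.1],0],
    [85,[0,0,-0.22],0],
    [85,[0,0,-0.3],0],
    [85,[0,0,-0.3],0],
  ],
)

```text
time_s: 14.15
eef_pos: [0.5273, 0.1579, 0.1574]
eef_rot: [0.003, 0.672, 0.74, 0.004]
wrist_force: [0.4, 0.2, 0.6]
opening: 0.999
grasp_force: 0.0
```

Emit:
play_rows(
  plan=[
    [85,[-0.125,-0.03,0],-0.047],
    [85,[-0.25,-0.06,0],-0.095],
    [85,[-0.375,-0.09,0],-0.142],
    [85,[-0.5,-0.12,0],-0.19],
    [85,[-0.625,-0.15,0],-0.238],
    [85,[-0.75,-0.18,0],-0.285],
    [85,[-0.875,-0.21,0],-0.33],
    [85,[-0.95,-0.24,0],-0.38],
    [85,[-0.95,-0.24,0],-0.425],
    [85,[-0.95,-0.24,0],-0.46],
  ],
)

```text
time_s: 15.15
eef_pos: [0.4632, -0.2341, 0.1511]
eef_rot: [-0.0, 0.056, 0.998, -0.001]
wrist_force: [0.6, 0.6, -0.2]
opening: 0.995
grasp_force: 0.0
```

```bash
cat > s.py <<'E'
from h import *
np.set_printoptions(suppress=True,precision=4)
p=camera("top"); P=cloud(p).reshape(-1,3); P=P[~np.isnan(P[:,0])]
def reg(x0,x1,y0,y1,z0,z1): return P[(P[:,0]>x0)&(P[:,0]<x1)&(P[:,1]>y0)&(P[:,1]<y1)&(P[:,2]>z0)&(P[:,2]<z1)]
c=reg(.40,.60,-.29,-.262,.03,.12)
for a in np.arange(.405,.60,.006):
    t=c[(c[:,0]>a)&(c[:,0]<=a+.006)]
    if len(t): print("%.3f:%.1f"%(a+.003,1000*np.median(t[:,2])),end=" ")
print()
t=reg(.425,.445,-.36,-.2,.06,.12); 
if len(t): print("lane first y",np.percentile(t[:,1],[1,99])-.0025)
h=reg(.46,.57,.1,.42,.046,.1)
n,l=cv2.connectedComponents((np.histogram2d(h[:,0],h[:,1],[np.arange(.46,.57,.003),np.arange(.1,.42,.003)])[0]>0).astype(np.uint8))
ix=((h[:,0]-.46)/.003).astype(int).clip(0,35);iy=((h[:,1]-.1)/.003).astype(int).clip(0,105)
for k in range(1,n):
    s=h[l[ix,iy]==k]
    if len(s)>30: r=cv2.minAreaRect(s[:,:2].astype(np.float32)*1000); print("racked",np.round(r[0],1),np.round(r[1],1),round(r[2],1),"crest z",np.percentile(s[:,2],95).round(4))
print(pose()[0]); go(.434,-.272,.13,np.radians(88.3))
E
python3 s.py
```

```text
0.492:64.8 0.498:73.6 0.504:80.3 0.510:82.8 0.516:82.0 0.522:78.1 0.528:72.5 0.534:43.9 0.540:47.0 0.546:46.7 0.552:46.2 0.558:47.4 0.564:47.8 0.570:48.6 0.576:49.4 0.582:50.1 0.588:51.2 0.594:52.9 0.600:112.8 
racked [516.  209.1] [63.1 39.1] 6.0 crest z 0.0624
racked [523.8 160.8] [63.2 35.9] 6.4 crest z 0.0615
[ 0.4633 -0.2321  0.1508]
shift [ 0.0626 -0.1069  0.0521] turn -0.0234
```

Emit:
play_rows(
  plan=[
    [85,[0.0626,-0.107,0.05],-0.023],
    [85,[0.0626,-0.107,0.05],-0.023],
    [85,[0.0626,-0.107,0.05],-0.023],
    [85,[0.0626,-0.107,0.16],-0.023],
    [85,[0.0626,-0.107,0.235],-0.023],
    [85,[0.0626,-0.107,0.265],-0.023],
    [85,[0.0626,-0.107,0.268],-0.023],
    [85,[0.0626,-0.107,0.268],-0.023],
  ],
)

```text
time_s: 16.0
eef_pos: [0.4357, -0.2696, 0.0455]
eef_rot: [0.0, 0.02, 1.0, -0.0]
wrist_force: [0.5, 0.2, 0.9]
opening: 0.994
grasp_force: 0.0
```

Emit:
play_rows(
  plan=[
    [50,[0,0,0],0],
    [50,[0,0,0],0],
    [50,[0,0,0],0],
    [50,[0,0,0],0],
    [50,[0,0,0],0],
    [50,[0,0,0],0],
  ],
)

```text
time_s: 16.6
eef_pos: [0.4361, -0.2708, 0.0469]
eef_rot: [0.001, 0.02, 1.0, -0.001]
wrist_force: [-0.7, 1.1, 8.2]
opening: 0.706
grasp_force: 64.6
```

Emit:
play_rows(
  plan=[
    [50,[0,0,-0.06],0],
    [50,[0,0,-0.15],0],
    [50,[0,0,-0.25],0],
    [50,[0,0,-0.35],0],
    [50,[0,0.3,-0.4],0.1],
    [50,[0,0.6,-0.4],0.2],
    [50,[0,0.9,-0.4],0.3],
    [50,[0,0.9,-0.4],0.3],
    [50,[0,0.9,-0.4],0.3],
    [50,[0,0.9,-0.4],0.3],
  ],
)

```text
time_s: 17.6
eef_pos: [0.4464, -0.0006, 0.2024]
eef_rot: [0.001, 0.413, 0.911, 0.0]
wrist_force: [0.4, -1.2, -1.6]
opening: 0.711
grasp_force: 71.4
```

```bash
python3 -c "
from h import *
print(pose()[0]);go(.514,.2585,.12,np.radians(6))"
```

```text
[ 0.44640763 -0.00060926  0.20240419]
shift [0.3757 0.554  0.2061] turn 0.1959
```

Emit:
play_rows(
  plan=[
    [50,[0.374,0.55,0],0.195],
    [50,[0.374,0.55,0],0.195],
    [50,[0.374,0.55,0],0.195],
    [50,[0.374,0.55,0],0.195],
    [50,[0.374,0.55,0],0.195],
    [50,[0.374,0.55,0],0.195],
    [50,[0.374,0.55,0],0.195],
    [50,[0.374,0.55,0.1],0.195],
    [50,[0.374,0.55,0.2],0.195],
    [50,[0.374,0.55,0.2],0.195],
  ],
)

```text
time_s: 18.6
eef_pos: [0.5071, 0.254, 0.1162]
eef_rot: [-0.003, 0.666, 0.746, -0.005]
wrist_force: [-2.0, -0.6, -1.4]
opening: 0.713
grasp_force: 71.2
```

```bash
python3 -c "
from h import *
print(pose()[0]);go(.514,.2565,.0345,np.radians(6))"
```

```text
[0.5071041  0.2539976  0.11615915]
shift [0.0046 0.0201 0.2039] turn 0.0027
```

Emit:
play_rows(
  plan=[
    [50,[0,0,0.08],0],
    [50,[0,0,0.08],0],
    [50,[0,0,0.08],0],
    [50,[0,0,0.08],0],
  ],
)

```text
time_s: 19.0
eef_pos: [0.5133, 0.2558, 0.092]
eef_rot: [0.001, 0.666, 0.746, 0.001]
wrist_force: [0.4, 0.1, -2.3]
opening: 0.712
grasp_force: 71.3
```

```bash
python3 -c "
from h import *
print(pose()[0]);go(.514,.2565,.0335,np.radians(6))"
```

```text
[0.51326958 0.25575756 0.09202536]
shift [0.0016 0.0015 0.1463] turn 0.0026
```

Emit:
play_rows(
  plan=[
    [50,[0.0015,0.0015,0.08],0.0026],
    [50,[0.0015,0.0015,0.12],0.0026],
    [50,[0.0015,0.0015,0.147],0.0026],
    [50,[0.0015,0.0015,0.149],0.0026],
    [50,[0.0015,0.0015,0.149],0.0026],
    [50,[0.0015,0.0015,0.149],0.0026],
  ],
)

```text
time_s: 19.6
eef_pos: [0.5132, 0.2578, 0.0336]
eef_rot: [-0.0, 0.669, 0.743, 0.001]
wrist_force: [-9.1, 2.2, 20.4]
opening: 0.708
grasp_force: 74.9
```

Emit:
play_rows(
  plan=[
    [85,[0,0,0],0],
    [85,[0,0,0],0],
    [85,[0,0,0],0],
    [85,[0,0,0],0],
    [85,[0,0,-0.1],0],
    [85,[0,0,-0.22],0],
    [85,[0,0,-0.3],0],
    [85,[0,0,-0.3],0],
  ],
)

```text
time_s: 20.4
eef_pos: [0.5159, 0.2572, 0.1556]
eef_rot: [0.003, 0.669, 0.743, 0.004]
wrist_force: [0.6, 0.5, -0.1]
opening: 0.999
grasp_force: 0.0
```

Emit:
play_rows(
  plan=[
    [85,[-0.125,-0.03,0],-0.047],
    [85,[-0.25,-0.06,0],-0.095],
    [85,[-0.375,-0.09,0],-0.142],
    [85,[-0.5,-0.12,0],-0.19],
    [85,[-0.625,-0.15,0],-0.238],
    [85,[-0.75,-0.2,0],-0.285],
    [85,[-0.875,-0.25,0],-0.33],
    [85,[-0.95,-0.3,0],-0.38],
    [85,[-0.95,-0.3,0],-0.425],
    [85,[-0.95,-0.3,0],-0.457],
  ],
)

```text
time_s: 21.4
eef_pos: [0.4313, -0.1376, 0.1491]
eef_rot: [-0.001, 0.069, 0.998, -0.0]
wrist_force: [0.9, -0.5, 0.4]
opening: 0.996
grasp_force: 0.0
```

Emit:
play_rows(
  plan=[
    [85,[0,0,0],0],
    [85,[0,0,0],0],
  ],
)

```text
time_s: 21.6
eef_pos: [0.4325, -0.1339, 0.1492]
eef_rot: [-0.0, 0.072, 0.997, 0.0]
wrist_force: [0.1, -0.1, -0.5]
opening: 0.999
grasp_force: 0.0
```

```bash
python3 s.py
```

```text
0.432:72.5 0.438:73.1 0.444:70.0 0.450:64.1 0.456:66.2 0.462:71.9 0.468:76.4 0.474:78.0 0.480:77.2 0.486:73.4 0.492:65.8 0.498:41.1 0.504:41.9 0.510:42.4 0.516:41.6 0.522:42.3 0.528:43.7 0.534:44.8 0.540:44.0 0.546:45.6 0.552:46.7 0.558:47.5 0.564:48.7 0.570:48.6 0.576:48.7 0.582:50.6 0.588:51.3 0.594:51.1 0.600:114.8 
lane first y [-0.3046 -0.2691]
racked [516.1 208.6] [63. 39.] 6.5 crest z 0.0621
racked [511.9 259.2] [62.7 39.1] 5.8 crest z 0.0624
racked [524.  160.8] [63.2 35.5] 6.4 crest z 0.063
[ 0.4327 -0.1335  0.1493]
shift [-0.0525 -0.3423  0.0481] turn -0.0361
```

Emit:
play_rows(
  plan=[
    [85,[-0.0525,-0.342,0.03],-0.036],
    [85,[-0.0525,-0.342,0.05],-0.036],
    [85,[-0.0525,-0.342,0.05],-0.036],
    [85,[-0.0525,-0.342,0.05],-0.036],
    [85,[-0.0525,-0.342,0.16],-0.036],
    [85,[-0.0525,-0.342,0.235],-0.036],
    [85,[-0.0525,-0.342,0.262],-0.036],
    [85,[-0.0525,-0.342,0.264],-0.036],
    [85,[-0.0525,-0.342,0.264],-0.036],
  ],
)

```text
time_s: 22.55
eef_pos: [0.4355, -0.2724, 0.0452]
eef_rot: [0.0, 0.013, 1.0, -0.0]
wrist_force: [-0.6, -0.3, -0.6]
opening: 0.995
grasp_force: 0.0
```

Emit:
play_rows(
  plan=[
    [50,[0,0,0],0],
    [50,[0,0,0],0],
    [50,[0,0,0],0],
    [50,[0,0,0],0],
    [50,[0,0,0],0],
    [50,[0,0,0],0],
  ],
)

```text
time_s: 23.15
eef_pos: [0.4358, -0.2736, 0.0463]
eef_rot: [0.001, 0.013, 1.0, -0.001]
wrist_force: [-0.4, 1.9, 6.8]
opening: 0.718
grasp_force: 65.1
```

Emit:
play_rows(
  plan=[
    [50,[0,0,-0.06],0],
    [50,[0,0,-0.15],0],
    [50,[0,0,-0.25],0],
    [50,[0,0,-0.35],0],
    [50,[0,0.3,-0.4],0.1],
    [50,[0,0.6,-0.4],0.2],
    [50,[0,0.9,-0.4],0.3],
    [50,[0,0.9,-0.4],0.3],
    [50,[0,0.9,-0.4],0.3],
    [50,[0,0.9,-0.4],0.3],
  ],
)

```text
time_s: 24.15
eef_pos: [0.4424, -0.0027, 0.202]
eef_rot: [0.001, 0.407, 0.913, 0.0]
wrist_force: [1.6, 0.8, -2.8]
opening: 0.711
grasp_force: 72.4
```

Emit:
play_rows(
  plan=[
    [50,[0,0,0],0],
    [50,[0,0,0],0],
    [50,[0,0,0],0],
  ],
)

```text
time_s: 24.45
eef_pos: [0.4428, -0.0052, 0.2015]
eef_rot: [0.0, 0.404, 0.915, -0.0]
wrist_force: [0.9, -0.2, -2.6]
opening: 0.713
grasp_force: 72.4
```

```bash
python3 -c "
from h import *
print(pose()[0]);go(.508,.3068,.1,np.radians(6))"
```

```text
[ 0.4427922  -0.00515655  0.20146046]
shift [0.4674 0.6454 0.2533] turn 0.2016
```

Emit:
play_rows(
  plan=[
    [50,[0.467,0.645,0],0.2015],
    [50,[0.467,0.645,0],0.2015],
    [50,[0.467,0.645,0],0.2015],
    [50,[0.467,0.645,0],0.2015],
    [50,[0.467,0.645,0],0.2015],
    [50,[0.467,0.645,0],0.2015],
    [50,[0.467,0.645,0],0.2015],
    [50,[0.467,0.645,0.1],0.2015],
    [50,[0.467,0.645,0.2],0.2015],
    [50,[0.467,0.645,0.253],0.2015],
  ],
)

```text
time_s: 25.45
eef_pos: [0.5069, 0.3053, 0.0958]
eef_rot: [-0.001, 0.67, 0.743, -0.003]
wrist_force: [-0.1, -0.6, -2.2]
opening: 0.71
grasp_force: 72.3
```

Emit:
play_rows(
  plan=[
    [50,[0,0,0],0],
    [50,[0,0,0],0],
    [50,[0,0,0],0],
    [50,[0,0,0],0],
  ],
)

```text
time_s: 25.85
eef_pos: [0.5098, 0.3074, 0.1021]
eef_rot: [0.001, 0.67, 0.743, 0.002]
wrist_force: [-0.8, -0.4, -2.4]
opening: 0.712
grasp_force: 72.3
```

```bash
python3 -c "
from h import *
print(pose()[0]);go(.508,.3068,.0345,np.radians(6))"
```

```text
[0.50979094 0.30738145 0.10210654]
shift [-0.0011 -0.0052  0.169 ] turn -0.0003
```

Emit:
play_rows(
  plan=[
    [50,[-0.001,-0.004,0.08],0],
    [50,[-0.001,-0.004,0.13],0],
    [50,[-0.001,-0.004,0.16],0],
    [50,[-0.001,-0.004,0.169],0],
    [50,[-0.001,-0.004,0.169],0],
    [50,[-0.001,-0.004,0.169],0],
  ],
)

```text
time_s: 26.45
eef_pos: [0.5075, 0.3074, 0.0337]
eef_rot: [0.0, 0.669, 0.743, 0.001]
wrist_force: [-0.9, 2.9, 0.2]
opening: 0.711
grasp_force: 72.6
```

Emit:
play_rows(
  plan=[
    [85,[0,0,0],0],
    [85,[0,0,0],0],
    [85,[0,0,0],0],
    [85,[0,0,0],0],
    [85,[0,0,-0.1],0],
    [85,[0,0,-0.22],0],
    [85,[0,0,-0.3],0],
    [85,[0,0,-0.3],0],
  ],
)

```text
time_s: 27.25
eef_pos: [0.5102, 0.3081, 0.1586]
eef_rot: [0.003, 0.669, 0.743, 0.005]
wrist_force: [0.2, 0.3, -0.2]
opening: 0.998
grasp_force: 0.0
```

Emit:
play_rows(
  plan=[
    [85,[-0.125,-0.03,0],-0.047],
    [85,[-0.25,-0.06,0],-0.095],
    [85,[-0.375,-0.09,0],-0.142],
    [85,[-0.5,-0.12,0],-0.19],
    [85,[-0.625,-0.15,0],-0.238],
    [85,[-0.75,-0.2,0],-0.285],
    [85,[-0.875,-0.25,0],-0.33],
    [85,[-0.95,-0.3,0],-0.38],
    [85,[-0.95,-0.3,0],-0.425],
    [85,[-0.95,-0.3,0],-0.457],
  ],
)

```text
time_s: 28.25
eef_pos: [0.4253, -0.0867, 0.1518]
eef_rot: [-0.0, 0.065, 0.998, -0.0]
wrist_force: [1.0, 0.3, 0.2]
opening: 0.998
grasp_force: 0.0
```

Emit:
play_rows(
  plan=[
    [85,[0,0,0],0],
    [85,[0,0,0],0],
  ],
)

```text
time_s: 28.45
eef_pos: [0.4266, -0.0834, 0.152]
eef_rot: [-0.0, 0.069, 0.998, 0.0]
wrist_force: [0.1, -0.5, -0.1]
opening: 0.992
grasp_force: 0.0
```

```bash
python3 s.py
```

```text
0.408:54.3 0.414:56.3 0.420:67.6 0.426:69.7 0.432:71.8 0.438:70.7 0.444:70.3 0.450:63.6 0.456:35.7 0.462:34.7 0.468:36.5 0.474:36.7 0.480:38.0 0.486:39.2 0.492:40.0 0.498:40.9 0.504:41.6 0.510:42.2 0.516:43.1 0.522:44.1 0.528:43.5 0.534:45.1 0.540:45.4 0.546:47.5 0.552:47.0 0.558:47.6 0.564:49.3 0.570:48.3 0.576:48.6 0.582:50.5 0.588:51.0 0.594:53.6 0.600:112.5 
lane first y [-0.3059 -0.2437]
racked [505.5 309. ] [63.  37.8] 8.0 crest z 0.0623
racked [515.8 209.3] [63.2 38.6] 6.0 crest z 0.0622
racked [511.8 259.4] [63.  38.5] 5.5 crest z 0.0622
racked [523.9 160.6] [63.2 34.9] 5.5 crest z 0.062
[ 0.4267 -0.0831  0.152 ]
shift [-0.0822 -0.4655  0.0548] turn -0.0339
```

Emit:
play_rows(
  plan=[
    [85,[-0.0825,-0.47,0.03],-0.034],
    [85,[-0.0825,-0.47,0.05],-0.034],
    [85,[-0.0825,-0.47,0.05],-0.034],
    [85,[-0.0825,-0.47,0.05],-0.034],
    [85,[-0.0825,-0.47,0.055],-0.034],
    [85,[-0.0825,-0.47,0.16],-0.034],
    [85,[-0.0825,-0.47,0.24],-0.034],
    [85,[-0.0825,-0.47,0.27],-0.034],
    [85,[-0.0825,-0.47,0.271],-0.034],
    [85,[-0.0825,-0.47,0.271],-0.034],
  ],
)

```text
time_s: 29.5
eef_pos: [0.4355, -0.2742, 0.0449]
eef_rot: [0.0, 0.013, 1.0, -0.0]
wrist_force: [0.8, -0.1, 0.5]
opening: 0.996
grasp_force: 0.0
```

Emit:
play_rows(
  plan=[
    [50,[0,0,0],0],
    [50,[0,0,0],0],
    [50,[0,0,0],0],
    [50,[0,0,0],0],
    [50,[0,0,0],0],
    [50,[0,0,0],0],
  ],
)

```text
time_s: 30.1
eef_pos: [0.4359, -0.2754, 0.0461]
eef_rot: [0.001, 0.013, 1.0, -0.001]
wrist_force: [-0.2, 1.2, 5.7]
opening: 0.716
grasp_force: 65.2
```

Emit:
play_rows(
  plan=[
    [50,[0,0,-0.06],0],
    [50,[0,0,-0.15],0],
    [50,[0,0,-0.25],0],
    [50,[0,0,-0.35],0],
    [50,[0,0.3,-0.4],0.1],
    [50,[0,0.6,-0.4],0.2],
    [50,[0,0.9,-0.4],0.3],
    [50,[0,0.9,-0.4],0.3],
    [50,[0,0.9,-0.4],0.3],
    [50,[0,0.9,-0.4],0.3],
  ],
)

```text
time_s: 31.1
eef_pos: [0.4423, -0.0042, 0.2018]
eef_rot: [0.001, 0.407, 0.913, 0.0]
wrist_force: [0.3, -0.5, -1.7]
opening: 0.712
grasp_force: 72.5
```

Emit:
play_rows(
  plan=[
    [50,[0,0,0],0],
    [50,[0,0,0],0],
    [50,[0,0,0],0],
  ],
)

```text
time_s: 31.4
eef_pos: [0.4426, -0.0066, 0.2012]
eef_rot: [0.0, 0.404, 0.915, -0.0]
wrist_force: [-0.4, -0.4, -2.0]
opening: 0.708
grasp_force: 72.4
```

```bash
python3 -c "
from h import *
print(pose()[0]);go(.503,.357,.1,np.radians(6))"
```

```text
[ 0.44261756 -0.00663848  0.20122717]
shift [0.5713 0.7233 0.2525] turn 0.2016
```

Emit:
play_rows(
  plan=[
    [50,[0.571,0.723,0],0.2015],
    [50,[0.571,0.723,0],0.2015],
    [50,[0.571,0.723,0],0.2015],
    [50,[0.571,0.723,0],0.2015],
    [50,[0.571,0.723,0],0.2015],
    [50,[0.571,0.723,0],0.2015],
    [50,[0.571,0.723,0],0.2015],
    [50,[0.571,0.723,0],0.2015],
    [50,[0.571,0.723,0.1],0.2015],
    [50,[0.571,0.723,0.2],0.2015],
  ],
)

```text
time_s: 32.4
eef_pos: [0.5054, 0.3583, 0.121]
eef_rot: [0.001, 0.669, 0.743, 0.002]
wrist_force: [-0.4, 0.2, -2.6]
opening: 0.712
grasp_force: 72.6
```

Emit:
play_rows(
  plan=[
    [50,[0,0,0.05],0],
    [50,[0,0,0.05],0],
    [50,[0,0,0.05],0],
    [50,[0,0,0.05],0],
  ],
)

```text
time_s: 32.8
eef_pos: [0.5052, 0.3575, 0.103]
eef_rot: [0.001, 0.67, 0.743, 0.002]
wrist_force: [1.3, 0.0, -2.3]
opening: 0.712
grasp_force: 72.3
```

```bash
python3 -c "
from h import *
print(pose()[0]);go(.503,.357,.0345,np.radians(6))"
```

```text
[0.50517312 0.35746114 0.10299299]
shift [-0.0008 -0.0061  0.1712] turn -0.0006
```

Emit:
play_rows(
  plan=[
    [50,[-0.001,-0.004,0.08],0],
    [50,[-0.001,-0.004,0.13],0],
    [50,[-0.001,-0.004,0.16],0],
    [50,[-0.001,-0.004,0.171],0],
    [50,[-0.001,-0.004,0.171],0],
    [50,[-0.001,-0.004,0.171],0],
  ],
)

```text
time_s: 33.4
eef_pos: [0.5028, 0.3575, 0.0339]
eef_rot: [0.001, 0.669, 0.743, 0.001]
wrist_force: [-0.4, 0.2, -2.5]
opening: 0.711
grasp_force: 72.7
```

Emit:
play_rows(
  plan=[
    [85,[0,0,0],0],
    [85,[0,0,0],0],
    [85,[0,0,0],0],
    [85,[0,0,0],0],
    [85,[0,0,-0.1],0],
    [85,[0,0,-0.22],0],
    [85,[0,0,-0.35],0],
    [85,[0,0,-0.45],0],
    [85,[0,0,-0.5],0],
  ],
)

```text
time_s: 34.3
eef_pos: [0.5034, 0.358, 0.2381]
eef_rot: [0.002, 0.669, 0.743, 0.003]
wrist_force: [0.4, 0.6, 0.4]
opening: 0.997
grasp_force: 0.0
```

Emit:
play_rows(
  plan=[
    [85,[-0.1,0,0],-0.047],
    [85,[-0.2,0,0],-0.095],
    [85,[-0.3,0,0],-0.142],
    [85,[-0.4,0,0],-0.19],
    [85,[-0.5,0,0],-0.238],
    [85,[-0.6,0,0],-0.285],
    [85,[-0.7,0,0],-0.33],
    [85,[-0.75,0,0],-0.38],
    [85,[-0.75,0,0],-0.425],
    [85,[-0.75,0,0],-0.457],
  ],
)

```text
time_s: 35.3
eef_pos: [0.5328, 0.0575, 0.2326]
eef_rot: [0.0, 0.014, 1.0, 0.0]
wrist_force: [-0.6, 0.4, -0.3]
opening: 0.997
grasp_force: 0.0
```

```bash
python3 s.py; python3 -c "
from h import *
print(get_obs()['q'])
for n in ('top','side'):
    p=camera(n); W=cloud(p)
    for l in ('pad','bottle'):
        for m in masks_of(p,l)[:1]: q=W[m['mask']]; print(n,l,m['conf'],np.nanmedian(q,0).round(4),np.nanpercentile(q,[2,98],axis=0).round(3).tolist())
"
```

```text
0.408:53.1 0.414:34.3 0.420:32.3 0.426:32.7 0.432:31.9 0.438:32.5 0.444:34.6 0.450:33.1 0.456:35.3 0.462:36.0 0.468:37.0 0.474:37.0 0.480:39.1 0.486:39.7 0.492:39.7 0.498:40.2 0.504:40.6 0.510:42.2 0.516:42.6 0.522:42.6 0.528:43.9 0.534:44.0 0.540:45.0 0.546:46.7 0.552:45.2 0.558:48.0 0.564:48.5 0.570:48.3 0.576:48.9 0.582:50.2 0.588:51.6 0.594:52.6 0.600:111.9 
racked [501.4 358.6] [60.6 39.5] 6.7 crest z 0.0621
racked [505.7 309.4] [63.3 36.9] 6.5 crest z 0.0624
racked [515.7 209.3] [63.5 38.1] 6.1 crest z 0.0624
racked [511.8 259.8] [63.  38.5] 5.2 crest z 0.0623
[0.5328 0.058  0.2326]
shift [ 0.2282 -0.8304  0.2564] turn 0.0022
[-1.13211482e-01  9.21852985e-02  1.70388174e+00  6.99230297e-05
  1.34535878e+00 -1.66132589e+00]
top pad 0.8 [ 0.4354 -0.0244  0.0062] [[0.388, -0.062, 0.0], [0.481, 0.048, 0.014]]
top bottle 0.56 [ 0.6406 -0.0151  0.0988] [[0.572, -0.051, -0.001], [0.669, 0.014, 0.56]]
side pad 0.56 [ 0.438  -0.0147  0.0063] [[0.384, -0.068, 0.002], [0.493, 0.042, 0.011]]
side bottle 0.85 [ 0.6341 -0.0401  0.0738] [[0.61, -0.055, 0.005], [0.669, 0.001, 0.103]]
```

All five rollers are racked; the last was confirmed by its place pose and the earlier scans. The pad has been knocked to about (.437,-.015). The moves only turn about the tool's axis, so in free space I'll test how the arm behaves at a target out of reach and whether it tilts.

Emit:
play_rows(
  plan=[
    [85,[0,0,-0.12],0],
    [85,[0,0,-0.24],0],
    [85,[0,0,-0.36],0],
    [85,[0,0,-0.48],0],
    [85,[-0.3,0,-0.5],0],
    [85,[-0.6,0,-0.5],0],
    [85,[-0.9,0,-0.5],0],
    [85,[-1,0,-0.5],0],
    [85,[-1,0,-0.5],0],
    [85,[-1,0,-0.5],0],
  ],
)

```text
time_s: 36.65
eef_pos: [0.8196, 0.0498, 0.4309]
eef_rot: [-0.001, 0.016, 1.0, 0.0]
wrist_force: [1.6, -0.6, 1.0]
opening: 0.995
grasp_force: 0.0
```

Emit:
play_rows(
  plan=[
    [85,[-0.3,0,0],0],
    [85,[-0.6,0,0],0],
    [85,[-0.6,0,0],0],
    [85,[-0.6,0,0],0],
  ],
)

```text
time_s: 37.05
eef_pos: [0.8699, 0.0397, 0.3814]
eef_rot: [0.019, 0.016, 1.0, 0.001]
wrist_force: [1.0, -0.8, -0.2]
opening: 0.994
grasp_force: 0.0
```

```bash
python3 -c "
from h import *
print(get_obs()['q'],pose()[0],pose()[1].as_matrix().round(3))
"
```

```text
[-0.09200877  0.89229201  0.29800531  0.00547871  1.91362748 -1.62942961] [0.8699337  0.03968469 0.38144956] [[-0.999  0.031  0.038]
 [ 0.031  1.     0.002]
 [-0.038  0.003 -0.999]]
```

Emit:
play_rows(
  plan=[
    [85,[-1,0,-0.3],0],
    [85,[-1,0,-0.3],0],
    [85,[-1,0,-0.3],0],
    [85,[-1,0,-0.3],0],
    [85,[-1,0,-0.3],0],
    [85,[-1,0,-0.3],0],
    [85,[-1,0,-0.3],0],
    [85,[-1,0,-0.3],0],
    [85,[-1,0,-0.3],0],
    [85,[-1,0,-0.3],0],
  ],
)

```text
time_s: 38.05
eef_pos: [0.8912, 0.0225, 0.3637]
eef_rot: [0.039, 0.015, 0.999, 0.002]
wrist_force: [0.1, 0.4, 0.2]
opening: 0.996
grasp_force: 0.0
```

```bash
python3 -c "
from h import *
print(get_obs()['q'],pose()[0],pose()[1].as_matrix().round(3))
"
```

```text
[-0.11135538  0.913547    0.29865971  0.01177558  1.85238577 -1.64743696] [0.8912377  0.02250752 0.36368359] [[-0.997  0.031  0.078]
 [ 0.031  1.     0.003]
 [-0.078  0.005 -0.997]]
```

Emit:
play_rows(
  plan=[
    [85,[0.5,0,0],0],
    [85,[0.5,0,0],0],
    [85,[0.5,0,0],0],
    [85,[0.5,0,0],0],
    [85,[0.5,0,0],0],
    [85,[0.5,0,0],0],
    [85,[0.5,0,0],0],
    [85,[0.5,0,0],0],
    [85,[0.5,0,0],0],
  ],
)

```text
time_s: 38.95
eef_pos: [0.6932, 0.0285, 0.3482]
eef_rot: [0.039, 0.016, 0.999, 0.002]
wrist_force: [-0.2, 0.2, -0.3]
opening: 0.997
grasp_force: 0.0
```

```bash
python3 -c "
from h import *
print(get_obs()['q'],pose()[0],pose()[1].as_matrix().round(3))
"
```

```text
[-0.13566674  0.32633413  1.19958075  0.01322012  1.53833563 -1.67520393] [0.69315879 0.02852527 0.34822451] [[-0.996  0.031  0.078]
 [ 0.031  1.     0.003]
 [-0.078  0.005 -0.997]]
```

Tilts left by an out-of-reach push stay in the commanded pose, about 2.3° per call. So I can bring the tool horizontal, grip the bottle from the side and turn it about the tool axis. I'll move to an azimuth of about 20° and build up the tilt there.

```bash
python3 -c "
from h import *
go(.74,.38,.40,np.radians(110))
W=np.load('topW.npy').reshape(-1,3); W=W[~np.isnan(W[:,0])]
for x0 in np.arange(.5,1.2,.1):
  print(round(x0,1),[ (lambda t: round(float(np.percentile(t,98)),2) if len(t) else None)(W[(abs(W[:,0]-x0)<.05)&(abs(W[:,1]-y0)<.05),2]) for y0 in np.arange(0,1.0,.1)])
"
```

```text
shift [-0.0993  0.8825 -0.1175] turn -0.121
0.5 [0.01, 0.03, 0.06, 0.03, 0.03, 0.08, 0.1, 0.1, -0.0, None]
0.6 [0.1, 0.01, 0.01, 0.01, 0.01, 0.01, 0.01, 0.01, -0.0, None]
0.7 [0.1, 0.01, 0.01, 0.01, 0.01, 0.13, 0.13, 0.13, -0.0, None]
0.8 [0.03, 0.02, 0.01, 0.01, 0.01, 0.13, 0.14, 0.14, None, None]
0.9 [0.2, 0.19, 0.01, 0.01, 0.01, 0.13, 0.14, 0.14, None, None]
1.0 [None, None, None, None, None, None, None, None, None, None]
1.1 [None, None, None, None, None, None, None, None, None, None]
```

Clear air there. I'll move over and push with several short calls.

Emit:
play_rows(
  plan=[
    [85,[-0.1,0.88,-0.12],-0.121],
    [85,[-0.1,0.88,-0.12],-0.121],
    [85,[-0.1,0.88,-0.12],-0.121],
    [85,[-0.1,0.88,-0.12],-0.121],
    [85,[-0.1,0.88,-0.12],-0.121],
    [85,[-0.1,0.88,-0.12],-0.121],
    [85,[-0.1,0.88,-0.12],-0.121],
    [85,[-0.1,0.88,-0.12],-0.121],
    [85,[-0.1,0.88,-0.12],-0.121],
  ],
)

```text
time_s: 39.85
eef_pos: [0.7391, 0.3819, 0.3986]
eef_rot: [0.038, -0.175, 0.984, -0.005]
wrist_force: [-0.7, 0.4, -0.2]
opening: 0.989
grasp_force: 0.0
```

Emit:
play_rows(
  plan=[
    [85,[-1,0,0],0],
    [85,[-1,0,0],0],
    [85,[-1,0,0],0],
  ],
)

```text
time_s: 40.15
eef_pos: [0.8041, 0.3913, 0.374]
eef_rot: [0.053, -0.173, 0.984, -0.001]
wrist_force: [1.5, -0.0, -0.0]
opening: 0.997
grasp_force: 0.0
```

Emit:
play_rows(
  plan=[
    [85,[-1,0,0],0],
  ],
)

```text
time_s: 40.25
eef_pos: [0.8198, 0.3932, 0.3678]
eef_rot: [0.07, -0.173, 0.982, 0.003]
wrist_force: [-0.3, 0.9, 0.1]
opening: 0.996
grasp_force: 0.0
```

Emit:
play_rows(
  plan=[
    [85,[-1,0,0],0],
  ],
)

```text
time_s: 40.35
eef_pos: [0.8348, 0.3948, 0.362]
eef_rot: [0.087, -0.173, 0.981, 0.008]
wrist_force: [-0.7, 0.4, -0.7]
opening: 0.994
grasp_force: 0.0
```

Emit:
play_rows(
  plan=[
    [85,[-1,0,0],0],
    [85,[-1,0,0],0],
  ],
)

```text
time_s: 40.55
eef_pos: [0.8555, 0.3949, 0.3494]
eef_rot: [0.106, -0.173, 0.979, 0.013]
wrist_force: [-1.0, 0.3, -0.0]
opening: 0.997
grasp_force: 0.0
```

```bash
cat > o.py <<'E'
from h import *
np.set_printoptions(suppress=True,precision=3)
o=get_obs();x,r=pose();M=r.as_matrix()
print(o['time_s'],"q",np.array(o['q']),"p",x,"\n x",M[:,0],"y",M[:,1],"z",M[:,2],"tilt",np.degrees(np.arccos(-M[2,2])).round(1),"head",np.degrees(np.arctan2(M[1,2],M[0,2])).round(1))
E
python3 o.py
```

```text
40.55 q [ 0.308  0.937  0.299 -0.003  1.691 -1.613] p [0.855 0.395 0.349] 
 x [-0.918 -0.336 -0.212] y [-0.341  0.94  -0.011] z [ 0.203  0.062 -0.977] tilt 12.3 head 16.9
```

Emit:
play_rows(
  plan=[
    [85,[-1,0,0],0],
  ],
)

```text
time_s: 40.65
eef_pos: [0.868, 0.3966, 0.3447]
eef_rot: [0.121, -0.173, 0.977, 0.017]
wrist_force: [0.1, -0.0, -0.1]
opening: 0.993
grasp_force: 0.0
```

Emit:
play_rows(
  plan=[
    [85,[-1,0,0],0],
  ],
)

```text
time_s: 40.75
eef_pos: [0.8806, 0.3982, 0.3428]
eef_rot: [0.137, -0.173, 0.975, 0.021]
wrist_force: [0.5, -0.6, -0.0]
opening: 0.992
grasp_force: 0.0
```

Emit:
play_rows(
  plan=[
    [85,[-1,0,0],0],
  ],
)

```text
time_s: 40.85
eef_pos: [0.8925, 0.3995, 0.3426]
eef_rot: [0.153, -0.173, 0.973, 0.025]
wrist_force: [-0.3, -0.8, -0.6]
opening: 0.995
grasp_force: 0.0
```

Emit:
play_rows(
  plan=[
    [85,[-1,0,0],0],
  ],
)

```text
time_s: 40.95
eef_pos: [0.9038, 0.4008, 0.3441]
eef_rot: [0.168, -0.172, 0.97, 0.029]
wrist_force: [0.1, 0.3, 0.3]
opening: 0.995
grasp_force: 0.0
```

Emit:
play_rows(
  plan=[
    [85,[-1,0,0],0],
  ],
)

```text
time_s: 41.05
eef_pos: [0.9144, 0.402, 0.3473]
eef_rot: [0.184, -0.172, 0.967, 0.033]
wrist_force: [-0.2, 0.3, 0.2]
opening: 0.994
grasp_force: 0.0
```

Emit:
play_rows(
  plan=[
    [85,[-1,0,0],0],
  ],
)

```text
time_s: 41.15
eef_pos: [0.9244, 0.403, 0.3519]
eef_rot: [0.2, -0.172, 0.964, 0.037]
wrist_force: [1.3, -0.2, -0.3]
opening: 0.996
grasp_force: 0.0
```

Emit:
play_rows(
  plan=[
    [85,[-1,0,0],0],
  ],
)

```text
time_s: 41.25
eef_pos: [0.9338, 0.404, 0.358]
eef_rot: [0.216, -0.171, 0.96, 0.041]
wrist_force: [-0.2, 0.4, -1.0]
opening: 0.996
grasp_force: 0.0
```

Emit:
play_rows(
  plan=[
    [85,[-1,0,0],0],
  ],
)

```text
time_s: 41.35
eef_pos: [0.9426, 0.405, 0.3656]
eef_rot: [0.232, -0.171, 0.957, 0.044]
wrist_force: [0.5, 0.5, 0.2]
opening: 0.995
grasp_force: 0.0
```

```bash
python3 o.py
```

```text
41.35 q [ 0.278  0.951  0.299  0.041  1.417 -1.643] p [0.943 0.405 0.366] 
 x [-0.834 -0.306 -0.459] y [-0.347  0.938  0.006] z [ 0.428  0.164 -0.889] tilt 27.3 head 21.0
```

```bash
python3 -c "
from h import *
for f in ('topW.npy','sideW.npy'):
  W=np.load(f).reshape(-1,3); W=W[~np.isnan(W[:,0])]
  s=W[(W[:,0]>.9)&(W[:,0]<1.5)&(abs(W[:,1]-.2)<.6)&(W[:,2]>.15)]
  print(len(s), np.percentile(s,[0,5,50,95,100],axis=0).round(2).tolist() if len(s) else '')
"
```

```text
494 [[0.9, -0.05, 0.17], [0.9, -0.04, 0.18], [0.91, 0.03, 0.19], [0.92, 0.12, 0.2], [0.93, 0.13, 0.2]]
305 [[0.9, -0.06, 0.15], [0.9, -0.05, 0.16], [0.91, -0.0, 0.19], [0.92, 0.11, 0.19], [0.93, 0.13, 0.2]]
```

Emit:
play_rows(
  plan=[
    [85,[-1,0,0],0],
  ],
)

```text
time_s: 41.45
eef_pos: [0.9507, 0.4061, 0.3745]
eef_rot: [0.247, -0.17, 0.953, 0.048]
wrist_force: [-0.3, 0.9, 0.5]
opening: 0.994
grasp_force: 0.0
```

Emit:
play_rows(
  plan=[
    [85,[-1,0,0],0],
  ],
)

```text
time_s: 41.55
eef_pos: [0.9582, 0.4072, 0.3847]
eef_rot: [0.263, -0.17, 0.948, 0.052]
wrist_force: [0.3, -0.4, -0.2]
opening: 0.997
grasp_force: 0.0
```

Emit:
play_rows(
  plan=[
    [85,[-1,0,0],0],
  ],
)

```text
time_s: 41.65
eef_pos: [0.9649, 0.4079, 0.3961]
eef_rot: [0.278, -0.169, 0.944, 0.055]
wrist_force: [0.1, -0.2, -0.1]
opening: 0.997
grasp_force: 0.0
```

Emit:
play_rows(
  plan=[
    [85,[-1,0,0],0],
  ],
)

```text
time_s: 41.75
eef_pos: [0.971, 0.4084, 0.4086]
eef_rot: [0.293, -0.169, 0.939, 0.059]
wrist_force: [-0.4, 0.2, 0.3]
opening: 0.999
grasp_force: 0.0
```

Emit:
play_rows(
  plan=[
    [85,[-1,0,0],0],
  ],
)

```text
time_s: 41.85
eef_pos: [0.9765, 0.4086, 0.4222]
eef_rot: [0.308, -0.168, 0.934, 0.062]
wrist_force: [-0.4, -0.7, 0.6]
opening: 0.994
grasp_force: 0.0
```

Emit:
play_rows(
  plan=[
    [85,[-1,0,0],0],
  ],
)

```text
time_s: 41.95
eef_pos: [0.9813, 0.4086, 0.4368]
eef_rot: [0.323, -0.167, 0.929, 0.066]
wrist_force: [0.4, -0.1, 0.3]
opening: 0.996
grasp_force: 0.0
```

Emit:
play_rows(
  plan=[
    [85,[-1,0,0],0],
  ],
)

```text
time_s: 42.05
eef_pos: [0.9855, 0.4083, 0.4523]
eef_rot: [0.337, -0.166, 0.924, 0.069]
wrist_force: [-0.3, 0.4, -0.3]
opening: 0.996
grasp_force: 0.0
```

Emit:
play_rows(
  plan=[
    [85,[-1,0,0],0],
  ],
)

```text
time_s: 42.15
eef_pos: [0.9889, 0.4079, 0.4687]
eef_rot: [0.351, -0.165, 0.919, 0.072]
wrist_force: [0.6, -0.1, -0.2]
opening: 0.994
grasp_force: 0.0
```

Emit:
play_rows(
  plan=[
    [85,[-1,0,0],0],
  ],
)

```text
time_s: 42.25
eef_pos: [0.9917, 0.4073, 0.4859]
eef_rot: [0.365, -0.165, 0.913, 0.075]
wrist_force: [0.6, -0.6, -0.2]
opening: 0.995
grasp_force: 0.0
```

Emit:
play_rows(
  plan=[
    [85,[-1,0,0],0],
  ],
)

```text
time_s: 42.35
eef_pos: [0.9937, 0.4064, 0.5039]
eef_rot: [0.379, -0.164, 0.907, 0.078]
wrist_force: [-0.2, -0.4, -0.6]
opening: 0.992
grasp_force: 0.0
```

Emit:
play_rows(
  plan=[
    [85,[-1,0,0],0],
  ],
)

```text
time_s: 42.45
eef_pos: [0.9951, 0.4054, 0.5225]
eef_rot: [0.393, -0.163, 0.901, 0.081]
wrist_force: [-0.2, -0.0, 0.2]
opening: 0.996
grasp_force: 0.0
```

Emit:
play_rows(
  plan=[
    [85,[-1,0,0],0],
  ],
)

```text
time_s: 42.55
eef_pos: [0.9957, 0.4041, 0.5418]
eef_rot: [0.406, -0.161, 0.895, 0.084]
wrist_force: [0.5, 0.2, -0.3]
opening: 0.989
grasp_force: 0.0
```

Emit:
play_rows(
  plan=[
    [85,[-1,0,0],0],
  ],
)

```text
time_s: 42.65
eef_pos: [0.9957, 0.4027, 0.5616]
eef_rot: [0.419, -0.16, 0.889, 0.086]
wrist_force: [0.1, 0.5, -0.4]
opening: 1.0
grasp_force: 0.0
```

Emit:
play_rows(
  plan=[
    [85,[-1,0,0],0],
  ],
)

```text
time_s: 42.75
eef_pos: [0.9949, 0.401, 0.5818]
eef_rot: [0.432, -0.159, 0.883, 0.089]
wrist_force: [0.1, -0.4, -0.2]
opening: 0.994
grasp_force: 0.0
```

Emit:
play_rows(
  plan=[
    [85,[-1,0,0],0],
  ],
)

```text
time_s: 42.85
eef_pos: [0.9934, 0.399, 0.6026]
eef_rot: [0.445, -0.158, 0.877, 0.092]
wrist_force: [-0.6, 0.3, -0.1]
opening: 0.995
grasp_force: 0.0
```

Emit:
play_rows(
  plan=[
    [85,[-1,0,0],0],
  ],
)

```text
time_s: 42.95
eef_pos: [0.9912, 0.3969, 0.6237]
eef_rot: [0.458, -0.157, 0.87, 0.094]
wrist_force: [0.3, -0.4, -0.2]
opening: 0.996
grasp_force: 0.0
```

```bash
python3 o.py
```

```text
42.95 q [ 0.234  0.767  0.299  0.136  1.113 -1.69 ] p [0.991 0.397 0.624] 
 x [-0.532 -0.187 -0.826] y [-0.359  0.933  0.02 ] z [ 0.767  0.308 -0.563] tilt 55.7 head 21.9
```

Emit:
play_rows(
  plan=[
    [85,[-1,0,0],0],
  ],
)

```text
time_s: 43.05
eef_pos: [0.9884, 0.3944, 0.6452]
eef_rot: [0.47, -0.156, 0.863, 0.097]
wrist_force: [-0.4, -0.4, 0.4]
opening: 0.996
grasp_force: 0.0
```

Emit:
play_rows(
  plan=[
    [85,[-1,0,0],0],
  ],
)

```text
time_s: 43.15
eef_pos: [0.9848, 0.3918, 0.667]
eef_rot: [0.482, -0.154, 0.857, 0.099]
wrist_force: [-0.7, -0.2, 0.3]
opening: 0.996
grasp_force: 0.0
```

Emit:
play_rows(
  plan=[
    [85,[-1,0,0],0],
  ],
)

```text
time_s: 43.25
eef_pos: [0.9805, 0.3889, 0.689]
eef_rot: [0.494, -0.153, 0.85, 0.102]
wrist_force: [-0.4, -0.8, 0.2]
opening: 0.998
grasp_force: 0.0
```

Emit:
play_rows(
  plan=[
    [85,[-1,0,0],0],
  ],
)

```text
time_s: 43.35
eef_pos: [0.9755, 0.3858, 0.7112]
eef_rot: [0.506, -0.152, 0.843, 0.104]
wrist_force: [-0.5, -0.2, -0.1]
opening: 0.994
grasp_force: 0.0
```

Emit:
play_rows(
  plan=[
    [85,[-1,0,0],0],
  ],
)

```text
time_s: 43.45
eef_pos: [0.9698, 0.3825, 0.7336]
eef_rot: [0.518, -0.151, 0.836, 0.106]
wrist_force: [0.1, 0.2, 0.3]
opening: 0.998
grasp_force: 0.0
```

Emit:
play_rows(
  plan=[
    [85,[-1,0,0],0],
  ],
)

```text
time_s: 43.55
eef_pos: [0.9634, 0.3789, 0.7561]
eef_rot: [0.529, -0.149, 0.828, 0.109]
wrist_force: [-0.4, 0.0, -0.5]
opening: 0.994
grasp_force: 0.0
```

Emit:
play_rows(
  plan=[
    [85,[-1,0,0],0],
  ],
)

```text
time_s: 43.65
eef_pos: [0.9564, 0.3751, 0.7787]
eef_rot: [0.54, -0.148, 0.821, 0.111]
wrist_force: [0.4, 0.0, -0.2]
opening: 0.997
grasp_force: 0.0
```

Emit:
play_rows(
  plan=[
    [85,[-1,0,0],0],
  ],
)

```text
time_s: 43.75
eef_pos: [0.9486, 0.371, 0.8012]
eef_rot: [0.551, -0.146, 0.814, 0.113]
wrist_force: [0.4, -0.1, -0.8]
opening: 0.994
grasp_force: 0.0
```

Emit:
play_rows(
  plan=[
    [85,[-1,0,0],0],
  ],
)

```text
time_s: 43.85
eef_pos: [0.9402, 0.3667, 0.8238]
eef_rot: [0.562, -0.145, 0.806, 0.115]
wrist_force: [0.5, 0.7, 0.3]
opening: 0.994
grasp_force: 0.0
```

Emit:
play_rows(
  plan=[
    [85,[-1,0,0],0],
  ],
)

```text
time_s: 43.95
eef_pos: [0.9311, 0.3621, 0.8465]
eef_rot: [0.573, -0.144, 0.798, 0.117]
wrist_force: [1.0, -0.2, 0.4]
opening: 0.996
grasp_force: 0.0
```

Emit:
play_rows(
  plan=[
    [85,[-1,0,0],0],
  ],
)

```text
time_s: 44.05
eef_pos: [0.9214, 0.3574, 0.869]
eef_rot: [0.584, -0.142, 0.791, 0.119]
wrist_force: [0.3, 0.1, -0.6]
opening: 0.999
grasp_force: 0.0
```

Emit:
play_rows(
  plan=[
    [85,[-1,0,0],0],
  ],
)

```text
time_s: 44.15
eef_pos: [0.911, 0.3524, 0.8914]
eef_rot: [0.594, -0.141, 0.783, 0.121]
wrist_force: [1.1, 0.5, 0.4]
opening: 1.0
grasp_force: 0.0
```

```bash
python3 o.py
```

```text
44.15 q [ 0.188  0.53   0.299  0.216  1.025 -1.712] p [0.911 0.352 0.891] 
 x [-0.255 -0.076 -0.964] y [-0.364  0.931  0.023] z [ 0.896  0.357 -0.265] tilt 74.6 head 21.7
```

Emit:
play_rows(
  plan=[
    [85,[-1,0,0],0],
  ],
)

```text
time_s: 44.25
eef_pos: [0.9, 0.3471, 0.9137]
eef_rot: [0.604, -0.139, 0.775, 0.123]
wrist_force: [0.4, -0.5, 0.9]
opening: 0.993
grasp_force: 0.0
```

Emit:
play_rows(
  plan=[
    [85,[-1,0,0],0],
  ],
)

```text
time_s: 44.35
eef_pos: [0.8883, 0.3416, 0.9359]
eef_rot: [0.615, -0.137, 0.767, 0.125]
wrist_force: [0.5, -0.2, 0.0]
opening: 0.995
grasp_force: 0.0
```

Emit:
play_rows(
  plan=[
    [85,[-1,0,0],0],
  ],
)

```text
time_s: 44.45
eef_pos: [0.8761, 0.336, 0.9578]
eef_rot: [0.624, -0.136, 0.759, 0.127]
wrist_force: [0.4, -0.1, -0.3]
opening: 0.993
grasp_force: 0.0
```

Emit:
play_rows(
  plan=[
    [85,[-1,0,0],0],
  ],
)

```text
time_s: 44.55
eef_pos: [0.8632, 0.3301, 0.9796]
eef_rot: [0.634, -0.134, 0.75, 0.129]
wrist_force: [-0.6, 0.3, -0.0]
opening: 0.998
grasp_force: 0.0
```

Emit:
play_rows(
  plan=[
    [85,[-1,0,0],0],
  ],
)

```text
time_s: 44.65
eef_pos: [0.8497, 0.324, 1.0011]
eef_rot: [0.644, -0.133, 0.742, 0.131]
wrist_force: [-0.4, -0.7, -0.3]
opening: 0.998
grasp_force: 0.0
```

Emit:
play_rows(
  plan=[
    [85,[-1,0,0],0],
  ],
)

```text
time_s: 44.75
eef_pos: [0.8356, 0.3177, 1.0223]
eef_rot: [0.654, -0.131, 0.734, 0.132]
wrist_force: [0.3, 0.7, 0.2]
opening: 0.997
grasp_force: 0.0
```

Emit:
play_rows(
  plan=[
    [85,[-1,0,0],0],
  ],
)

```text
time_s: 44.85
eef_pos: [0.821, 0.3111, 1.0432]
eef_rot: [0.663, -0.129, 0.725, 0.134]
wrist_force: [0.1, -0.4, -0.0]
opening: 0.997
grasp_force: 0.0
```

Emit:
play_rows(
  plan=[
    [85,[-1,0,0],0],
  ],
)

```text
time_s: 44.95
eef_pos: [0.8057, 0.3044, 1.0638]
eef_rot: [0.672, -0.128, 0.717, 0.136]
wrist_force: [-0.1, -0.1, 0.0]
opening: 0.998
grasp_force: 0.0
```

Emit:
play_rows(
  plan=[
    [85,[-1,0,0],0],
  ],
)

```text
time_s: 45.05
eef_pos: [0.7899, 0.2974, 1.0842]
eef_rot: [0.681, -0.126, 0.708, 0.138]
wrist_force: [0.5, 0.2, 0.7]
opening: 0.993
grasp_force: 0.0
```

```bash
python3 o.py
python3 - <<'E'
# wrist-centre / arm model fit check, bottle and pad by both cameras
from h import *
for n,dy in (('top',-.0015),('side',.004)):
    p=camera(n); P=cloud(p).reshape(-1,3); P=P[~np.isnan(P[:,0])]
    def reg(x0,x1,y0,y1,z0,z1): return P[(P[:,0]>x0)&(P[:,0]<x1)&(P[:,1]>y0)&(P[:,1]<y1)&(P[:,2]>z0)&(P[:,2]<z1)]
    b=reg(.58,.7,-.08,.06,.094,.12); print(n,"cap",len(b),cv2.minEnclosingCircle(b[:,:2].astype(np.float32)*1000))
    m=masks_of(p,'pad')[:1]
    for k in m:
        q=cloud(p)[k['mask']]; q=q[(q[:,2]>.0035)&(q[:,2]<.012)]; e=cv2.fitEllipse(cv2.convexHull(q[:,:2].astype(np.float32)*1000)); print("pad",k['conf'],np.round(e[0],1),np.round(e[1],1),np.percentile(q[:,:2],[1,99],axis=0).round(3).tolist())
    save(p,n+"2",s=1.4)
    h=reg(.46,.57,.13,.19,.046,.1); print("roller cradle1",len(h),np.percentile(h,95,axis=0).round(3) if len(h) else 0)
E
```

```text
45.05 q [ 0.125  0.328  0.299  0.299  1.    -1.722] p [0.79  0.297 1.084] 
 x [-0.04   0.009 -0.999] y [-0.366  0.93   0.023] z [ 0.93   0.366 -0.034] tilt 88.1 head 21.5
top cap 407 ((643.560791015625, -17.51311683654785), 29.055845260620117)
pad 0.78 [436.7  -7.4] [116.3 118.8] [[0.382, -0.062], [0.492, 0.048]]
roller cradle1 333 [0.552 0.177 0.062]
side cap 355 ((642.8766479492188, -22.716388702392578), 30.926443099975586)
pad 0.98 [438.8 -12.8] [118.5 121.7] [[0.383, -0.069], [0.495, 0.043]]
roller cradle1 310 [0.553 0.189 0.061]
```

View pics/side2.png

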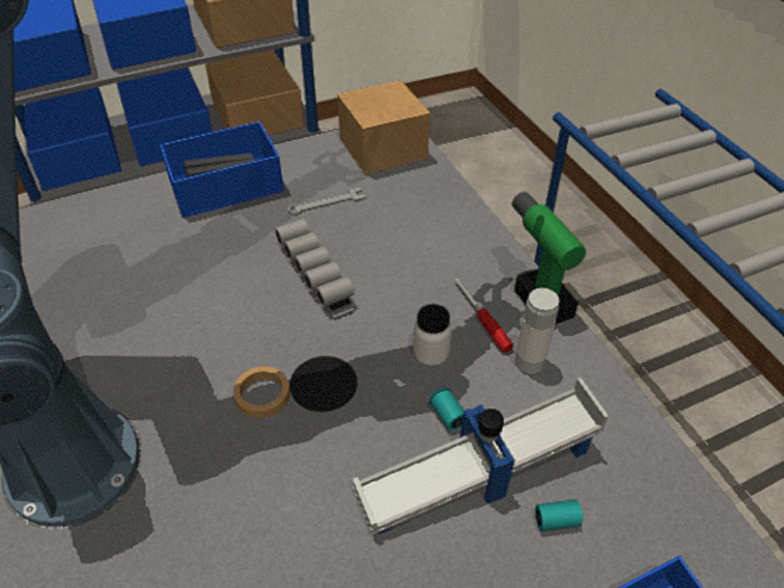

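The side view shows five rollers in the rack at px (295,235) to (335,290), an empty lane with the gate closed, the bottle at (432,333) and the pad at (324,383), touching nothing that matters. The tool is now horizontal (88°). I'll fit a kinematic model to check the descent stays within joint ranges.

```bash
cat > k.py <<'E'
import numpy as np
from scipy.optimize import least_squares
from scipy.spatial.transform import Rotation as R
S=[([1.068,.181,1.607,0,1.354,-.206],[.168,.55,.231]),([-.4916,.2761,1.4356,0,1.4306,-2.0297],[.5992,-.1873,.2592]),
([-.1132,.0922,1.7039,0,1.3454,-1.661],[.5328,.058,.2326]),([-.092,.8923,.298,.0055,1.9136,-1.629],[.8699,.0397,.3814]),
([-.1357,.3263,1.1996,.0132,1.5383,-1.675],[.6932,.0285,.3482]),([.278,.951,.299,.041,1.417,-1.643],[.943,.405,.366]),
([.234,.767,.299,.136,1.113,-1.69],[.991,.397,.624]),([.188,.53,.299,.216,1.025,-1.712],[.911,.352,.891]),([.125,.328,.299,.299,1.0,-1.722],[.79,.297,1.084])]
def fk(q,P):
    h,r0,d,l2,l3,e3,L,c=P
    A=R.from_euler('z',q[0]);B=A*R.from_euler('y',q[1]);C=B*R.from_euler('y',q[2]);D=C*R.from_euler('z',q[3]);E=D*R.from_euler('y',q[4]);F=E*R.from_euler('z',q[5]+c)
    w=np.array([0,0,h])+A.apply([r0,d,0])+B.apply([0,0,l2])+C.apply([e3,0,l3])
    return w+F.apply([0,0,L]),F.as_matrix(),w
def res(P): return np.concatenate([fk(q,P)[0]-p for q,p in S])
s=least_squares(res,[.3,.0,.12,.4,.4,0,.25,0]);P=s.x
# c from orientation of last sample
M=np.c_[[-.04,.009,-.999],[-.366,.93,.023],[.93,.366,-.034]]
P[7]=least_squares(lambda c:(fk(S[-1][0],[*P[:7],c[0]])[1]-M).ravel(),[np.pi]).x[0]
if __name__=="__main__":
    print("rms mm",1000*np.sqrt(np.mean(s.fun**2)),P.round(3))
    lo=np.array([-2.99,-.89,.3,-1.14,0,-3.12]);hi=np.array([2.99,2.07,2.58,4.28,2.63,3.12])
    q=np.array(S[-1][0],float)
    p0=np.array(S[-1][1])
    for tgt in ([.60,.05,.6],[.53,-.06,.3],[.53,-.064,.07],[.666,-.01,.07]):
        tgt=np.array(tgt);st=p0.copy()
        for t in np.linspace(.1,1,10):
            g=st+(tgt-st)*t
            f=least_squares(lambda v:np.concatenate([(fk(v,P)[0]-g)*5,(fk(v,P)[1]-M).ravel(),.001*(v-q)]),q,bounds=(lo-.02,hi+.02));q=f.x
        p0=tgt; print(tgt,"err",np.round(fk(q,P)[0]-tgt,3),"q",q.round(2),"wrist",fk(q,P)[2].round(3),"Rerr",np.abs(fk(q,P)[1]-M).max().round(3))
E
python3 k.py
```

```text
rms mm 0.29106336980249625 [ 0.314 -0.     0.118  0.438  0.515  0.086  0.318  1.571]
[0.6  0.05 0.6 ] err [0. 0. 0.] q [-0.6  -0.55  2.1   1.52  0.98 -3.07] wrist [ 0.304 -0.067  0.611] Rerr 0.0
[ 0.53 -0.06  0.3 ] err [-0.041  0.032  0.048] q [-1.06 -0.79  2.59  1.4   1.23 -3.14] wrist [ 0.186 -0.091  0.422] Rerr 0.219
[ 0.53  -0.064  0.07 ] err [0.001 0.029 0.099] q [-0.72 -0.18  2.39  1.22  0.76 -3.14] wrist [ 0.29  -0.097  0.368] Rerr 0.609
[ 0.666 -0.01   0.07 ] err [0.026 0.008 0.069] q [-0.46  0.28  1.99  1.31  0.66 -3.14] wrist [ 0.464 -0.098  0.339] Rerr 0.63
```

```bash
cat > k2.py <<'E'
from k import *
np.set_printoptions(suppress=True)
lo=np.array([-2.99,-.89,.3,-1.14,0,-3.12])+.02;hi=np.array([2.99,2.07,2.58,4.28,2.63,3.12])-.02
def ik(g,M,q): 
    f=least_squares(lambda v:np.concatenate([(fk(v,P)[0]-g)*5,(fk(v,P)[1]-M).ravel()]),np.clip(q,lo+1e-3,hi-1e-3),bounds=(lo,hi)); return f.x,f.cost
rng=np.random.default_rng(0)
for flip in (0,1):
  Mf=M@R.from_euler('z',np.pi*flip).as_matrix()
  for g in ([.666,-.01,.068],[.666,-.01,.2],[.53,-.064,.2],[.46,0,.08],[.6,.05,.6]):
    got=[]
    for _ in range(25):
        q,c=ik(np.array(g),Mf,rng.uniform(lo,hi))
        if c<1e-7 and not any(np.abs(q-a).max()<.05 for a in got): got.append(q)
    print(flip,g,[a.round(2).tolist() for a in got])
E
python3 k2.py
```

```text
0 [0.666, -0.01, 0.068] []
0 [0.666, -0.01, 0.2] []
0 [0.53, -0.064, 0.2] []
0 [0.46, 0, 0.08] []
0 [0.6, 0.05, 0.6] []
1 [0.666, -0.01, 0.068] []
1 [0.666, -0.01, 0.2] []
1 [0.53, -0.064, 0.2] []
1 [0.46, 0, 0.08] []
1 [0.6, 0.05, 0.6] []
```

```bash
sed -i 's/^rng=/u,_,vt=np.linalg.svd(M); M=u@vt\nrng=/; s/c<1e-7/c<1e-6/' k2.py; python3 k2.py
```

```text
0 [0.666, -0.01, 0.068] [[-0.64, 0.86, 2.04, 2.11, 1.41, 1.8]]
0 [0.666, -0.01, 0.2] [[-0.64, 0.47, 2.16, 2.06, 1.28, 2.03]]
0 [0.53, -0.064, 0.2] [[-1.07, 0.38, 2.39, 1.68, 1.49, 1.97]]
0 [0.46, 0, 0.08] [[-1.24, 0.92, 2.42, 1.53, 1.53, 1.4]]
0 [0.6, 0.05, 0.6] [[-0.6, -0.55, 2.1, 1.52, 0.98, -3.07]]
1 [0.666, -0.01, 0.068] [[-0.64, 0.86, 2.04, 2.11, 1.41, -1.34]]
1 [0.666, -0.01, 0.2] [[-0.64, 0.47, 2.16, 2.06, 1.28, -1.11]]
1 [0.53, -0.064, 0.2] [[-1.07, 0.38, 2.39, 1.68, 1.49, -1.17]]
1 [0.46, 0, 0.08] [[-1.24, 0.92, 2.42, 1.53, 1.53, -1.75]]
1 [0.6, 0.05, 0.6] [[-0.6, -0.55, 2.1, 1.52, 0.98, 0.07]]
```

Run:
```python
from h import *
W=np.concatenate([np.load(f).reshape(-1,3) for f in ('topW.npy','sideW.npy')]); W=W[~np.isnan(W[:,0])]
r=np.hypot(W[:,0],W[:,1]); m=(r<.4)&(W[:,0]>-.1)
for z in np.arange(.0,.7,.04):
    s=W[m&(abs(W[:,2]-z-.02)<.02)]; s=s[np.hypot(s[:,0],s[:,1])<.3]; 
    az=np.arctan2(s[:,1],s[:,0])
    t=s[(az>-1.2)&(az<.0)]; print(round(z+.02,2),len(s),"max r by sector -70..0:",np.percentile(np.hypot(t[:,0],t[:,1]),[50,97]).round(3) if len(t)>5 else None)
# arm thickness about model axes in the current picture
from k import *
q=np.array(get_obs()['q']); p=camera('side'); C=cloud(p).reshape(-1,3); C=C[~np.isnan(C[:,0])]
tcp,M1,w=fk(q,P); A=R.from_euler('z',q[0]);B=A*R.from_euler('y',q[1]);Cc=B*R.from_euler('y',q[2])
el=np.array([0,0,P[0]])+A.apply([0,P[2],0])+B.apply([0,0,P[3]])
print("elbow",el.round(3),"wrist",w.round(3),"tcp",tcp.round(3), pose()[0])
def prof(a,d,n,name):
    v=(C-a); t=v@d; rr=np.linalg.norm(v-np.outer(t,d),axis=1); 
    for k in np.arange(-.1,n,.05):
        s=rr[(t>k)&(t<k+.05)&(rr<.15)]
        if len(s)>5: print(name,round(k,2),len(s),np.percentile(s,[5,95]).round(3))
prof(w,M1[:,2],.3,"tool"); f=Cc.apply([0,0,1.]); prof(w-f*P[4],f,.6,"fore")
```

```text
0.02 24213 max r by sector -70..0: [0.215 0.296]
0.06 1366 max r by sector -70..0: [0.077 0.097]
0.1 1174 max r by sector -70..0: [0.074 0.089]
0.14 1036 max r by sector -70..0: [0.07 0.08]
0.18 969 max r by sector -70..0: [0.068 0.073]
0.22 679 max r by sector -70..0: [0.067 0.069]
0.26 572 max r by sector -70..0: [0.106 0.112]
0.3 939 max r by sector -70..0: [0.11  0.117]
0.34 1435 max r by sector -70..0: [0.108 0.116]
0.38 1550 max r by sector -70..0: [0.077 0.107]
0.42 0 max r by sector -70..0: None
0.46 0 max r by sector -70..0: None
0.5 0 max r by sector -70..0: None
0.54 0 max r by sector -70..0: None
0.58 0 max r by sector -70..0: None
0.62 0 max r by sector -70..0: None
0.66 0 max r by sector -70..0: None
0.7 0 max r by sector -70..0: None
elbow [0.126 0.134 0.728] wrist [0.494 0.181 1.095] tcp [0.79  0.297 1.083] [0.79191767 0.29802854 1.08140481]
fore -0.1 135 [0.07  0.077]
fore -0.05 320 [0.078 0.093]
fore 0.0 118 [0.077 0.094]
```

```bash
cat > k3.py <<'E'
from k2 import *
def path(q,p0,wps,Mf):
    for tgt in wps:
        tgt=np.array(tgt)
        n=int(np.ceil(np.linalg.norm(tgt-p0)/.05)); bad=0
        for t in np.linspace(1/n,1,n):
            q2,c=ik(p0+(tgt-p0)*t,Mf,q); bad=max(bad,c); dq=np.abs(q2-q).max(); q=q2
        p0=tgt; print(tgt,"cost",round(bad,7),"q",q.round(2),"wrist",fk(q,P)[2].round(3))
    return q
E
python3 - <<'E' 2>&1 | tail -12
import sys; sys.path.insert(0,'.')
import os; os.chdir('.')
from k3 import *
Mf=M@R.from_euler('z',np.pi).as_matrix()
q=np.array([.125,.328,.299+.03,.299,1.0,1.42])
q=path(q,np.array([.79,.297,1.084]),[[.6,.05,.6],[.531,-.063,.25],[.531,-.063,.068],[.666,-.0103,.068],[.666,-.0103,.25],[.475,.0055,.25],[.475,.0055,.076]],Mf)
W=np.load('topW.npy').reshape(-1,3); s=W[(abs(W[:,0]-.33)<.07)&(abs(W[:,1])<.07)&(W[:,2]>.006)]; print("ring",np.nanpercentile(s,[2,50,98],axis=0).round(3).tolist())
E
```

```text
1 [0.666, -0.01, 0.2] [[-0.64, 0.47, 2.16, 2.06, 1.28, -1.11]]
1 [0.53, -0.064, 0.2] [[-1.07, 0.38, 2.39, 1.68, 1.49, -1.17]]
1 [0.46, 0, 0.08] [[-1.24, 0.92, 2.42, 1.53, 1.53, -1.75]]
1 [0.6, 0.05, 0.6] [[-0.6, -0.55, 2.1, 1.52, 0.98, 0.07]]
[0.6  0.05 0.6 ] cost 0.0 q [-0.6  -0.55  2.1   1.52  0.98  0.07] wrist [ 0.304 -0.067  0.611]
[ 0.531 -0.063  0.25 ] cost 0.0 q [-1.06  0.18  2.42  1.67  1.47 -1.  ] wrist [ 0.235 -0.18   0.261]
[ 0.531 -0.063  0.068] cost 0.0 q [-1.06  0.87  2.23  1.7   1.53 -1.5 ] wrist [ 0.235 -0.18   0.079]
[ 0.666  -0.0103  0.068 ] cost 0.0 q [-0.64  0.86  2.04  2.11  1.41 -1.34] wrist [ 0.37  -0.127  0.079]
[ 0.666  -0.0103  0.25  ] cost 0.0 q [-0.64  0.33  2.19  2.02  1.23 -0.99] wrist [ 0.37  -0.127  0.261]
[0.475  0.0055 0.25  ] cost 0.0050489 q [-1.12  0.1   2.56  1.59  1.54 -1.07] wrist [ 0.196 -0.133  0.253]
[0.475  0.0055 0.076 ] cost 0.0011336 q [-1.15  0.92  2.4   1.62  1.55 -1.72] wrist [ 0.179 -0.111  0.087]
ring [[0.291, -0.041, 0.006], [0.333, 0.007, 0.024], [0.381, 0.055, 0.029]]
```

Emit:
play_rows(
  plan=[
    [85,[0.2,0,0],0.048],
    [85,[0.2,0,0],0.095],
    [85,[0.2,0,0],0.143],
    [85,[0.2,0,0],0.19],
    [85,[0.2,0,0],0.238],
    [85,[0.2,0,0],0.286],
    [85,[0.2,0,0],0.333],
    [85,[0.2,0,0],0.381],
    [85,[0.2,0,0],0.428],
    [85,[0.2,0,0],0.475],
  ],
)

```text
time_s: 46.3
eef_pos: [0.79, 0.2991, 0.9995]
eef_rot: [0.415, 0.379, 0.614, 0.555]
wrist_force: [0.7, 0.6, -0.6]
opening: 0.996
grasp_force: 0.0
```

Emit:
play_rows(
  plan=[
    [85,[0,0,0],0.048],
    [85,[0,0,0],0.095],
    [85,[0,0,0],0.143],
    [85,[0,0,0],0.19],
    [85,[0,0,0],0.238],
    [85,[0,0,0],0.286],
    [85,[0,0,0],0.333],
    [85,[0,0,0],0.381],
    [85,[0,0,0],0.428],
    [85,[0,0,0],0.475],
  ],
)

```text
time_s: 47.3
eef_pos: [0.79, 0.2991, 0.9995]
eef_rot: [-0.072, 0.695, 0.193, 0.689]
wrist_force: [-0.1, 0.3, 0.3]
opening: 0.997
grasp_force: 0.0
```

```bash
python3 o.py; python3 -c "
from h import *
go(.6,.05,.6)"
```

```text
47.3 q [0.128 0.146 0.727 0.359 0.772 1.131] p [0.79  0.299 0.999] 
 x [-0.025  0.169  0.985] y [ 0.368 -0.915  0.166] z [ 0.93   0.367 -0.04 ] tilt 87.7 head 21.5
shift [-1.0778  0.2288 -0.6301] turn 0
```

Emit:
play_rows(
  plan=[
    [85,[-0.54,0.114,-0.315],0.053],
    [85,[-0.54,0.114,-0.315],0.053],
    [85,[-0.54,0.114,-0.315],0.053],
    [85,[-0.54,0.114,-0.315],0.053],
    [85,[-0.54,0.114,-0.315],0.053],
    [85,[-0.54,0.114,-0.315],0.053],
    [85,[-0.54,0.114,-0.315],0.053],
    [85,[-0.54,0.114,-0.315],0.053],
    [85,[-0.54,0.114,-0.315],0.053],
    [85,[-0.54,0.114,-0.315],0.053],
  ],
)

```text
time_s: 48.3
eef_pos: [0.6941, 0.1742, 0.8049]
eef_rot: [-0.127, 0.706, 0.138, 0.683]
wrist_force: [-0.4, -0.2, 0.4]
opening: 0.996
grasp_force: 0.0
```

```bash
python3 o.py; python3 -c "
from h import *
go(.6,.05,.6);go(.531,-.063,.25)"
```

```text
48.3 q [-0.155 -0.303  1.547  1.025  0.635  0.617] p [0.694 0.174 0.805] 
 x [0.028 0.021 0.999] y [ 0.368 -0.93   0.009] z [ 0.929  0.368 -0.033] tilt 88.1 head 21.6
shift [-0.5251  0.1973 -0.3157] turn 0
shift [-1.4102  0.3884 -0.5506] turn 0
```

Emit:
play_rows(
  plan=[
    [85,[-0.525,0.197,-0.316],0],
    [85,[-0.525,0.197,-0.316],0],
    [85,[-0.525,0.197,-0.316],0],
    [85,[-0.525,0.197,-0.316],0],
    [85,[-0.525,0.197,-0.316],0],
    [85,[-0.525,0.197,-0.316],0],
    [85,[-0.525,0.197,-0.316],0],
    [85,[-0.525,0.197,-0.316],0],
  ],
)

```text
time_s: 49.1
eef_pos: [0.5996, 0.0498, 0.6011]
eef_rot: [-0.126, 0.705, 0.138, 0.684]
wrist_force: [-0.9, -0.6, -0.7]
opening: 0.993
grasp_force: 0.0
```

Emit:
play_rows(
  plan=[
    [85,[-0.885,0.191,-0.235],0],
    [85,[-0.885,0.191,-0.235],0],
    [85,[-0.885,0.191,-0.235],0],
    [85,[-0.885,0.191,-0.235],0],
    [85,[-0.885,0.191,-0.235],0],
    [85,[-0.885,0.191,-0.235],0],
    [85,[-0.885,0.191,-0.235],0],
    [85,[-0.885,0.191,-0.235],0],
    [85,[-0.885,0.191,-0.235],0],
    [85,[-0.885,0.191,-0.235],0],
  ],
)

```text
time_s: 50.1
eef_pos: [0.5301, -0.0639, 0.2486]
eef_rot: [-0.127, 0.706, 0.138, 0.683]
wrist_force: [0.4, 0.1, 0.3]
opening: 0.997
grasp_force: 0.0
```

Emit:
play_rows(
  plan=[
    [85,[0,0,0],0],
    [85,[0,0,0],0],
    [85,[0,0,0],0],
  ],
)

```text
time_s: 50.4
eef_pos: [0.5292, -0.063, 0.2492]
eef_rot: [-0.126, 0.706, 0.139, 0.683]
wrist_force: [-0.6, 0.1, 0.0]
opening: 0.994
grasp_force: 0.0
```

```bash
python3 o.py; python3 -c "
from h import *
go(.531,-.063,.068)"
```

```text
50.4 q [-1.07   0.175  2.422  1.658  1.476 -1.04 ] p [ 0.529 -0.063  0.249] 
 x [0.029 0.024 0.999] y [ 0.368 -0.93   0.012] z [ 0.929  0.368 -0.036] tilt 88.0 head 21.6
shift [-0.4526 -0.0037  0.0202] turn 0
```

Emit:
play_rows(
  plan=[
    [85,[-0.1,0,0.02],0],
    [85,[-0.2,-0.002,0.02],0],
    [85,[-0.3,-0.003,0.02],0],
    [85,[-0.38,-0.003,0.02],0],
    [85,[-0.43,-0.003,0.02],0],
    [85,[-0.45,-0.003,0.02],0],
    [85,[-0.45,-0.003,0.02],0],
    [85,[-0.45,-0.003,0.02],0],
  ],
)

```text
time_s: 51.2
eef_pos: [0.5306, -0.0632, 0.0686]
eef_rot: [-0.127, 0.706, 0.138, 0.683]
wrist_force: [-0.2, -0.9, 0.5]
opening: 0.998
grasp_force: 0.0
```

```bash
python3 o.py; python3 -c "
from h import *
go(.666,-.0103,.068); p=camera('side'); save(p,'stage',crop=(130,150,410,360),s=2.6)"
```

```text
51.2 q [-1.066  0.865  2.232  1.698  1.53  -1.536] p [ 0.531 -0.063  0.069] 
 x [0.03  0.021 0.999] y [ 0.367 -0.93   0.009] z [ 0.93   0.367 -0.035] tilt 88.0 head 21.5
shift [0.0113 0.0012 0.3633] turn 0
```

View pics/stage.png

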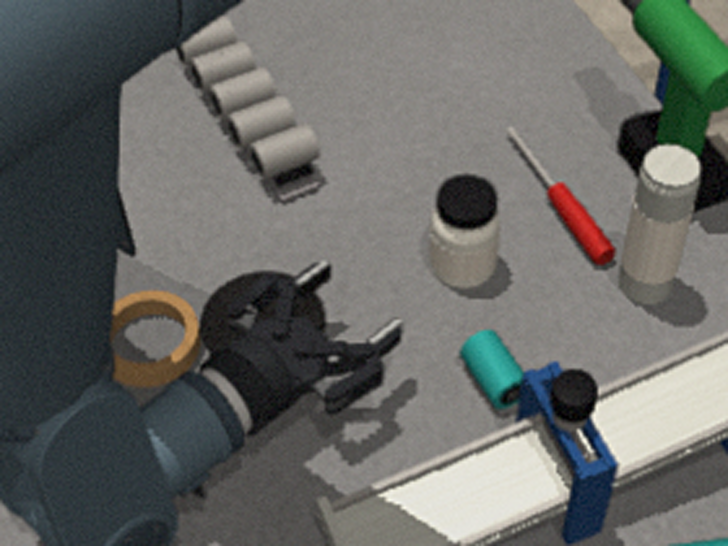

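The gripper is level at bench height and pointing at the bottle. The ring (155,335), pad (260,310) and turquoise roller (490,370) in the crop are all clear. Advance and grip.

Emit:
play_rows(
  plan=[
    [85,[0.003,0,0.1],0],
    [85,[0.006,0.001,0.2],0],
    [85,[0.009,0.001,0.28],0],
    [85,[0.011,0.001,0.33],0],
    [85,[0.011,0.001,0.36],0],
    [85,[0.011,0.001,0.363],0],
    [85,[0.011,0.001,0.363],0],
    [85,[0.011,0.001,0.363],0],
  ],
)

```text
time_s: 52.05
eef_pos: [0.6649, -0.0107, 0.0667]
eef_rot: [-0.127, 0.707, 0.136, 0.682]
wrist_force: [-0.5, 0.4, -0.4]
opening: 0.994
grasp_force: 0.0
```

```bash
python3 o.py
python3 - <<'E'
from h import *
x,r=pose()
for n in ('side','top'):
    p=camera(n); P=cloud(p).reshape(-1,3); P=P[~np.isnan(P[:,0])]
    b=P[(abs(P[:,0]-.643)<.05)&(abs(P[:,1]+.02)<.05)&(abs(P[:,2]-.1)<.006)]
    if len(b)>20: c=np.array(cv2.minEnclosingCircle(b[:,:2].astype(np.float32))[0]); print(n,c,"tool frame",r.inv().apply([*c,.07]-x).round(4))
E
```

```text
52.05 q [-0.64   0.862  2.04   2.107  1.41  -1.373] p [ 0.665 -0.011  0.067] 
 x [0.031 0.02  0.999] y [ 0.366 -0.931  0.007] z [ 0.93   0.365 -0.036] tilt 87.9 head 21.4
side [ 0.64353108 -0.02094022] tool frame [ 0.0024  0.0018 -0.0238]
top [ 0.64329946 -0.01757453] tool frame [ 0.0024 -0.0015 -0.0228]
```

Emit:
play_rows(
  plan=[
    [50,[0,0,0],0],
    [50,[0,0,0],0],
    [50,[0,0,0],0],
    [50,[0,0,0],0],
    [50,[0,0,0],0],
    [50,[0,0,0],0],
    [50,[0.01,0,0],0],
    [50,[0.05,0,0],0],
    [50,[0.05,0,0],0],
  ],
)

```text
time_s: 53.05
eef_pos: [0.6661, -0.009, 0.0872]
eef_rot: [-0.127, 0.707, 0.138, 0.682]
wrist_force: [1.1, -0.3, -5.5]
opening: 0.746
grasp_force: 66.1
```

Emit:
play_rows(
  plan=[
    [50,[0.1,0,0],0],
    [50,[0.2,0,0],0],
    [50,[0.3,0,0],0],
    [50,[0.38,0,0],0],
    [50,[0.4,0,0],0],
    [50,[0.4,0,0],0],
    [50,[0.4,0,0],0],
  ],
)

```text
time_s: 53.75
eef_pos: [0.6705, -0.0059, 0.2444]
eef_rot: [-0.127, 0.708, 0.137, 0.681]
wrist_force: [-0.1, 0.5, -5.5]
opening: 0.75
grasp_force: 67.1
```

```bash
python3 o.py
python3 - <<'E'
from h import *
x,r=pose()
p=camera('side'); W=cloud(p)
for m in masks_of(p,'bottle')[:2]:
    q=W[m['mask']]; q=q[~np.isnan(q[:,0])]; q=q[np.linalg.norm(q-x,axis=1)<.12]; print(m['conf'],len(q),np.percentile(q,[2,50,98],axis=0).round(3).tolist())
E
```

```text
53.75 q [-0.621  0.344  2.181  2.035  1.218 -1.033] p [ 0.67  -0.006  0.244] 
 x [0.034 0.02  0.999] y [ 0.367 -0.93   0.006] z [ 0.929  0.367 -0.039] tilt 87.8 head 21.5
0.67 682 [[0.617, -0.045, 0.239], [0.641, -0.026, 0.276], [0.674, 0.007, 0.281]]Traceback (most recent call last):
  File "<stdin>", line 5, in <module>
    return _quantile_unchecked(
        a, q, axis, out, overwrite_input, method, keepdims, weights)
    return _ureduce(a,
                    func=_quantile_ureduce_func,
    ...<5 lines>...
                    overwrite_input=overwrite_input,
                    method=method)
    r = func(a, **kwargs)
    result = _quantile(arr,
                       quantiles=q,
    ...<2 lines>...
                       out=out,
                       weights=wgt)
    slices_having_nans = np.isnan(arr[-1, ...])
                                  ~~~^^^^^^^^^
IndexError: index -1 is out of bounds for axis 0 with size 0
```

Emit:
play_rows(
  plan=[
    [50,[0,0,0],0.04],
    [50,[0,0,0],0.085],
    [50,[0,0,0],0.13],
    [50,[0,0,0],0.175],
    [50,[0,0,0],0.22],
    [50,[0,0,0],0.265],
    [50,[0,0,0],0.31],
    [50,[0,0,0],0.355],
    [50,[0,0,0],0.4],
    [50,[0,0,0],0.445],
  ],
)

```text
time_s: 54.85
eef_pos: [0.6707, -0.0063, 0.2443]
eef_rot: [-0.538, 0.628, -0.353, 0.438]
wrist_force: [0.0, -0.3, -5.7]
opening: 0.746
grasp_force: 67.2
```

Emit:
play_rows(
  plan=[
    [50,[0,0,0],0.045],
    [50,[0,0,0],0.09],
    [50,[0,0,0],0.135],
    [50,[0,0,0],0.18],
    [50,[0,0,0],0.225],
    [50,[0,0,0],0.27],
    [50,[0,0,0],0.315],
    [50,[0,0,0],0.36],
    [50,[0,0,0],0.405],
    [50,[0,0,0],0.445],
  ],
)

```text
time_s: 55.85
eef_pos: [0.6707, -0.0063, 0.2443]
eef_rot: [0.693, -0.254, 0.674, 0.011]
wrist_force: [1.3, 0.4, -6.0]
opening: 0.75
grasp_force: 67.2
```

Emit:
play_rows(
  plan=[
    [50,[0,0,0],0.04],
    [50,[0,0,0],0.08],
    [50,[0,0,0],0.1],
    [50,[0,0,0],0.11],
    [50,[0,0,0],0.11],
    [50,[0,0,0],0.11],
    [50,[0,0,0],0.11],
    [50,[0,0,0],0.11],
    [50,[0,0,0],0.11],
    [50,[0,0,0],0.11],
  ],
)

```text
time_s: 56.85
eef_pos: [0.6712, -0.0064, 0.2467]
eef_rot: [0.683, -0.137, 0.707, 0.127]
wrist_force: [-0.4, 0.1, -5.8]
opening: 0.745
grasp_force: 67.3
```

```bash
python3 o.py
python3 - <<'E'
from h import *
p=camera('side'); save(p,'inv',crop=(230,130,380,280),s=3)
E
```

```text
56.85 q [-0.621  0.341  2.179  2.035  1.218  2.11 ] p [ 0.671 -0.006  0.247] 
 x [-0.031 -0.021 -0.999] y [-0.367  0.93  -0.008] z [ 0.93   0.366 -0.036] tilt 87.9 head 21.5
```

View pics/inv.png

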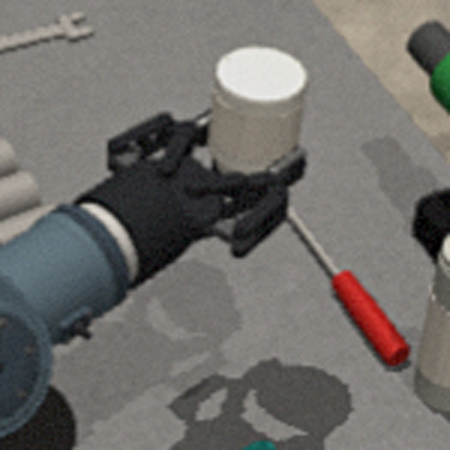

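The bottle is upside down, white base up at crop px (260,75). I'll turn it back and check the path to the pad.

Emit:
play_rows(
  plan=[
    [50,[0,0,0],-0.04],
    [50,[0,0,0],-0.085],
    [50,[0,0,0],-0.13],
    [50,[0,0,0],-0.175],
    [50,[0,0,0],-0.22],
    [50,[0,0,0],-0.265],
    [50,[0,0,0],-0.31],
    [50,[0,0,0],-0.355],
    [50,[0,0,0],-0.4],
    [50,[0,0,0],-0.445],
  ],
)

```text
time_s: 57.9
eef_pos: [0.6712, -0.0064, 0.2468]
eef_rot: [0.603, -0.561, 0.451, -0.344]
wrist_force: [-0.1, -0.1, -5.4]
opening: 0.747
grasp_force: 67.2
```

Emit:
play_rows(
  plan=[
    [50,[0,0,0],-0.045],
    [50,[0,0,0],-0.09],
    [50,[0,0,0],-0.135],
    [50,[0,0,0],-0.18],
    [50,[0,0,0],-0.225],
    [50,[0,0,0],-0.27],
    [50,[0,0,0],-0.315],
    [50,[0,0,0],-0.36],
    [50,[0,0,0],-0.405],
    [50,[0,0,0],-0.445],
  ],
)

```text
time_s: 58.9
eef_pos: [0.6712, -0.0064, 0.2468]
eef_rot: [-0.24, 0.72, 0.016, 0.651]
wrist_force: [-0.5, 0.0, -5.6]
opening: 0.749
grasp_force: 67.1
```

Emit:
play_rows(
  plan=[
    [50,[0,0,0],-0.04],
    [50,[0,0,0],-0.08],
    [50,[0,0,0],-0.1],
    [50,[0,0,0],-0.11],
    [50,[0,0,0],-0.11],
    [50,[0,0,0],-0.11],
  ],
)

```text
time_s: 59.5
eef_pos: [0.6711, -0.0064, 0.2468]
eef_rot: [-0.127, 0.707, 0.137, 0.683]
wrist_force: [0.2, 0.0, -5.6]
opening: 0.749
grasp_force: 67.1
```

```bash
python3 o.py; python3 - <<'E' | tail -14
from h import *
for n,dy in (('top',-.0015),('side',.0035)):
    p=camera(n)
    for k in masks_of(p,'pad')[:2]:
        q=cloud(p)[k['mask']]; q=q[(q[:,2]>.0035)&(q[:,2]<.012)]; e=cv2.fitEllipse(cv2.convexHull(q[:,:2].astype(np.float32)*1000)); print(n,"pad",k['conf'],np.round(e[0],1)+[0,1000*dy],np.round(e[1],1))
from k3 import *
Mf=M@R.from_euler('z',np.pi).as_matrix(); q=np.array(get_obs()['q'])
for z in (.1,.12,.15):
    print(z); path(q,pose()[0],[[.666,-.01,z],[.475,.0055,z],[.475,.0055,.074],[.36,-.04,.074]],Mf)
E
```

```text
59.5 q [-0.621  0.341  2.18   2.035  1.218 -1.03 ] p [ 0.671 -0.006  0.247] 
 x [0.031 0.02  0.999] y [ 0.367 -0.93   0.007] z [ 0.93   0.366 -0.036] tilt 87.9 head 21.5
[ 0.666 -0.01   0.1  ] cost 0.0 q [-0.64  0.77  2.08  2.1   1.38 -1.29] wrist [ 0.37  -0.127  0.111]
[0.475  0.0055 0.1   ] cost 0.0 q [-1.15  0.82  2.44  1.62  1.54 -1.67] wrist [ 0.179 -0.111  0.111]
[0.475  0.0055 0.074 ] cost 0.0 q [-1.15  0.93  2.39  1.62  1.55 -1.73] wrist [ 0.179 -0.111  0.085]
[ 0.36  -0.04   0.074] cost 0.0 q [-1.95  1.02  2.46  0.85  1.31 -1.8 ] wrist [ 0.064 -0.157  0.085]
0.12
[ 0.666 -0.01   0.12 ] cost 0.0 q [-0.64  0.71  2.1   2.1   1.36 -1.26] wrist [ 0.37  -0.127  0.131]
[0.475  0.0055 0.12  ] cost 0.0 q [-1.15  0.73  2.47  1.62  1.54 -1.61] wrist [ 0.179 -0.111  0.131]
[0.475  0.0055 0.074 ] cost 0.0 q [-1.15  0.93  2.39  1.62  1.55 -1.73] wrist [ 0.179 -0.111  0.085]
[ 0.36  -0.04   0.074] cost 0.0 q [-1.95  1.02  2.46  0.85  1.31 -1.8 ] wrist [ 0.064 -0.157  0.085]
0.15
[ 0.666 -0.01   0.15 ] cost 0.0 q [-0.64  0.62  2.13  2.08  1.33 -1.21] wrist [ 0.37  -0.127  0.161]
[0.475  0.0055 0.15  ] cost 0.0 q [-1.15  0.59  2.52  1.62  1.54 -1.51] wrist [ 0.179 -0.111  0.161]
[0.475  0.0055 0.074 ] cost 0.0 q [-1.15  0.93  2.39  1.62  1.55 -1.73] wrist [ 0.179 -0.111  0.085]
[ 0.36  -0.04   0.074] cost 0.0 q [-1.95  1.02  2.46  0.85  1.31 -1.8 ] wrist [ 0.064 -0.157  0.085]
```

Emit:
play_rows(
  plan=[
    [50,[-0.1,0,0],0],
    [50,[-0.2,0,0],0],
    [50,[-0.29,0,0],0],
    [50,[-0.31,0,0],0],
    [50,[-0.31,0,0],0],
  ],
)

```text
time_s: 60.2
eef_pos: [0.6671, -0.0089, 0.1216]
eef_rot: [-0.128, 0.707, 0.136, 0.682]
wrist_force: [-1.0, -1.0, -5.1]
opening: 0.749
grasp_force: 67.3
```

```bash
python3 o.py
python3 - <<'E'
from h import *
for n,dy in (('top',-.0015),('side',.0035)):
    p=camera(n)
    for k in masks_of(p,'pad')[:2]:
        q=cloud(p)[k['mask']]; q=q[(q[:,2]>.0035)&(q[:,2]<.012)]; e=cv2.fitEllipse(cv2.convexHull(q[:,:2].astype(np.float32)*1000)); print(n,"pad",k['conf'],len(q),np.round(e[0],1)+[0,1000*dy],np.round(e[1],1))
c=np.array([.4375,-.0095]); h=np.array([.93,.366]); t=c+(.012+.0245)*h; print(t); go(*t,.125)
E
```

```text
60.2 q [-0.633  0.705  2.1    2.097  1.358 -1.285] p [ 0.667 -0.009  0.122] 
 x [0.033 0.018 0.999] y [ 0.367 -0.93   0.005] z [ 0.93   0.366 -0.037] tilt 87.9 head 21.5
top pad 0.9 1227 [437.1  -7.9] [117.5 118. ]
[0.471445 0.003859]
shift [-0.0134 -0.2113 -0.4451] turn 0
```

Emit:
play_rows(
  plan=[
    [50,[-0.002,-0.03,-0.06],0],
    [50,[-0.004,-0.06,-0.12],0],
    [50,[-0.006,-0.09,-0.19],0],
    [50,[-0.008,-0.12,-0.26],0],
    [50,[-0.01,-0.15,-0.32],0],
    [50,[-0.012,-0.18,-0.38],0],
    [50,[-0.013,-0.2,-0.42],0],
    [50,[-0.014,-0.211,-0.445],0],
    [50,[-0.014,-0.211,-0.445],0],
    [50,[-0.014,-0.211,-0.445],0],
  ],
)

```text
time_s: 61.4
eef_pos: [0.4716, 0.0022, 0.1233]
eef_rot: [-0.125, 0.706, 0.138, 0.683]
wrist_force: [0.7, -0.3, -4.2]
opening: 0.744
grasp_force: 69.5
```

```bash
python3 o.py
python3 - <<'E'
from h import *
go(.4714,.0039,.0755)
p=camera('side'); save(p,'onpad',crop=(130,150,350,340),s=3); W=cloud(p)
for m in masks_of(p,'bottle')[:1]:
    q=W[m['mask']]; print(m['conf'],np.nanpercentile(q,[2,50,98],axis=0).round(3).tolist())
E
```

```text
61.4 q [-1.178  0.718  2.483  1.593  1.536 -1.643] p [0.472 0.002 0.123] 
 x [0.029 0.024 0.999] y [ 0.365 -0.931  0.012] z [ 0.931  0.364 -0.036] tilt 87.9 head 21.4
shift [-0.1194 -0.0055  0.0055] turn 0
0.91 [[0.42, -0.047, 0.001], [0.451, -0.021, 0.153], [0.506, 0.114, 0.16]]
```

View pics/onpad.png

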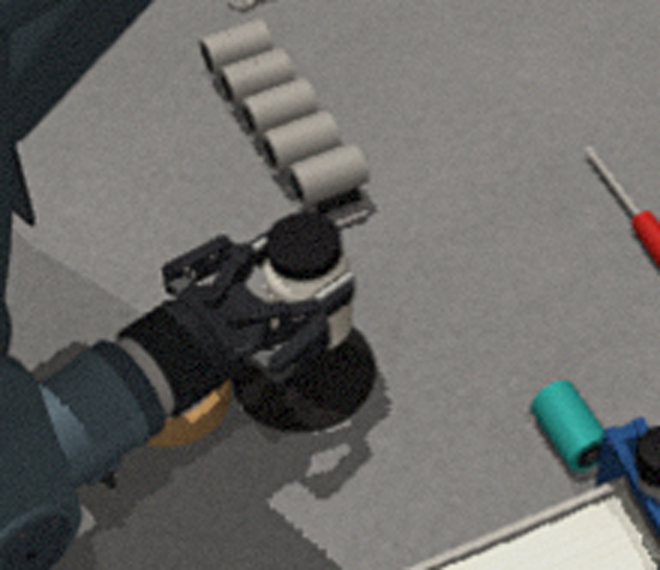

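Emit:
play_rows(
  plan=[
    [50,[-0.03,-0.003,0.003],0],
    [50,[-0.06,-0.005,0.005],0],
    [50,[-0.085,-0.005,0.005],0],
    [50,[-0.1,-0.005,0.005],0],
    [50,[-0.11,-0.005,0.005],0],
    [50,[-0.117,-0.005,0.005],0],
    [50,[-0.12,-0.005,0.005],0],
    [50,[-0.122,-0.005,0.005],0],
    [50,[-0.123,-0.005,0.005],0],
    [50,[-0.123,-0.005,0.005],0],
  ],
)

```text
time_s: 62.5
eef_pos: [0.4703, 0.0058, 0.0738]
eef_rot: [-0.127, 0.707, 0.137, 0.683]
wrist_force: [-0.2, -0.1, -5.7]
opening: 0.745
grasp_force: 69.5
```

```bash
python3 o.py; python3 -c "
from bench import *
print(get_obs()['wrist_force'])"
```

```text
62.5 q [-1.176  0.935  2.401  1.596  1.539 -1.773] p [0.47  0.006 0.074] 
 x [0.031 0.02  0.999] y [ 0.367 -0.93   0.008] z [ 0.93   0.366 -0.036] tilt 87.9 head 21.5
[-0.21661711 -0.12973323 -5.65670543]
```

Not touching yet. I'll ease down 0.5 mm per row and watch the force.

Emit:
play_rows(
  plan=[
    [50,[-0.001,0,0],0],
    [50,[-0.002,0,0],0],
    [50,[-0.003,0,0],0],
    [50,[-0.003,0,0],0],
    [50,[-0.003,0,0],0],
  ],
)

```text
time_s: 63.0
eef_pos: [0.4703, 0.0058, 0.0727]
eef_rot: [-0.127, 0.706, 0.137, 0.683]
wrist_force: [0.1, -1.0, -3.2]
opening: 0.744
grasp_force: 69.5
```

Emit:
play_rows(
  plan=[
    [50,[-0.001,0,0],0],
    [50,[-0.002,0,0],0],
    [50,[-0.002,0,0],0],
    [50,[-0.002,0,0],0],
  ],
)

```text
time_s: 63.4
eef_pos: [0.4703, 0.0057, 0.0726]
eef_rot: [-0.127, 0.706, 0.137, 0.683]
wrist_force: [1.2, -1.8, 5.9]
opening: 0.748
grasp_force: 69.6
```

Emit:
play_rows(
  plan=[
    [68,[0.001,0,0],0],
    [70,[0.001,0,0],0],
    [75,[0.001,0,0],0],
    [80,[0.001,0,0],0],
    [85,[0.001,0,0],0],
    [85,[0.001,0,0],0],
    [85,[0.001,0,0],0],
  ],
)

```text
time_s: 64.1
eef_pos: [0.4702, 0.0058, 0.072]
eef_rot: [-0.127, 0.707, 0.137, 0.683]
wrist_force: [0.5, 0.5, 0.2]
opening: 0.992
grasp_force: 0.0
```

```bash
python3 o.py
python3 - <<'E'
from h import *
x,r=pose(); print(get_obs()['wrist_force'])
for n in ('side','top'):
    p=camera(n); P=cloud(p).reshape(-1,3); P=P[~np.isnan(P[:,0])]
    b=P[(abs(P[:,0]-.448)<.06)&(abs(P[:,1]+.003)<.05)&(abs(P[:,2]-.106)<.005)]
    if len(b)>20: c=np.array(cv2.minEnclosingCircle(b[:,:2].astype(np.float32))[0]); print(n,len(b),c,"tool frame",r.inv().apply([*c,.07]-x).round(4))
E
```

```text
64.1 q [-1.177  0.942  2.398  1.596  1.539 -1.777] p [0.47  0.006 0.072] 
 x [0.031 0.02  0.999] y [ 0.367 -0.93   0.008] z [ 0.93   0.366 -0.036] tilt 87.9 head 21.5
[0.45772931 0.4699211  0.17715531]
side 387 [ 0.45079273 -0.00548518] tool frame [-0.0029  0.0034 -0.0222]
top 415 [ 0.44818422 -0.00062086] tool frame [-0.0029 -0.0021 -0.0228]
```

Emit:
play_rows(
  plan=[
    [85,[0.03,0,-0.001],0],
    [85,[0.07,0.001,-0.003],0],
    [85,[0.12,0.001,-0.004],0],
    [85,[0.165,0.0015,-0.006],0],
    [85,[0.187,0.0015,-0.007],0],
    [85,[0.187,0.0015,-0.007],0],
    [85,[0.187,0.0015,-0.007],0],
  ],
)

```text
time_s: 64.9
eef_pos: [0.4702, 0.0056, 0.1468]
eef_rot: [-0.127, 0.707, 0.137, 0.683]
wrist_force: [-0.1, 0.5, -1.1]
opening: 0.997
grasp_force: 0.0
```

Emit:
play_rows(
  plan=[
    [85,[0,0.1,0.12],0],
    [85,[0.05,0.2,0.24],0],
    [85,[0.1,0.3,0.36],0],
    [85,[0.2,0.4,0.48],0],
    [85,[0.25,0.4,0.5],0],
    [85,[0.25,0.4,0.5],0],
  ],
)

```text
time_s: 65.5
eef_pos: [0.7206, -0.0681, 0.2424]
eef_rot: [-0.127, 0.706, 0.138, 0.683]
wrist_force: [-0.3, -0.3, -0.0]
opening: 0.998
grasp_force: 0.0
```

```bash
python3 o.py
python3 - <<'E'
from h import *
a=[]
for n,dy in (('side',3.5),('top',-1.5)):
    p=camera(n); W=cloud(p); P=W.reshape(-1,3); P=P[~np.isnan(P[:,0])]
    b=P[(abs(P[:,0]-.448)<.06)&(abs(P[:,1]+.003)<.05)&(abs(P[:,2]-.106)<.006)]
    if len(b)>20: print(n,len(b),np.round(np.array(cv2.minEnclosingCircle(b[:,:2].astype(np.float32)*1000)[0])+[0,dy],1),b[:,2].mean())
    for l in ('pad','spray','screwdriver','wrench'):
      for k in masks_of(p,l)[:1]:
        q=W[k['mask']]; print(n,l,round(k['conf'],2),np.nanmedian(q,0).round(3),np.nanpercentile(q,[1,99],axis=0).round(3).tolist())
    a.append(cv2.resize(p['image'][120:400,130:460,::-1],None,fx=1.15,fy=1.15))
cv2.imwrite('pics/final.png',np.hstack(a))
E
```

```text
65.5 q [-0.669  0.451  2.012  1.974  1.222 -0.964] p [ 0.721 -0.068  0.242] 
 x [0.029 0.021 0.999] y [ 0.367 -0.93   0.009] z [ 0.93   0.367 -0.035] tilt 88.0 head 21.5
side pad 0.76 [ 0.403 -0.048  0.006] [[0.38, -0.072, -0.0], [0.447, -0.0, 0.011]]
side spray 0.76 [ 0.782 -0.133  0.115] [[0.768, -0.146, 0.002], [0.815, -0.097, 0.173]]
side wrench 0.69 [0.618 0.463 0.007] [[0.53, 0.442, -0.002], [0.704, 0.483, 0.012]]
top 423 [448.2  -2.1] 0.10620277899657976
top pad 0.66 [ 0.425 -0.014  0.006] [[0.382, -0.064, -0.0], [0.494, 0.049, 0.081]]
top spray 0.65 [ 0.783 -0.108  0.164] [[0.769, -0.137, 0.011], [0.817, -0.086, 0.174]]
top screwdriver 0.87 [ 0.767 -0.021  0.022] [[0.757, -0.075, 0.01], [0.782, 0.077, 0.03]]
top wrench 0.76 [0.635 0.469 0.007] [[0.54, 0.449, 0.0], [0.696, 0.481, 0.014]]
```

View pics/final.png

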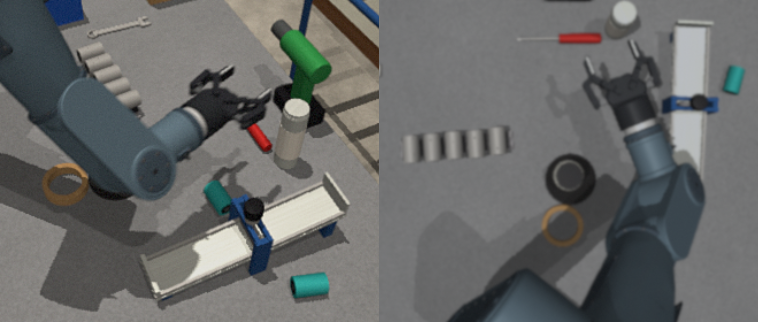

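The top view shows the bottle upright inside the pad (570,178), about 13 mm off its centre, which is within the 27 mm margin. Five rollers are racked (405–510,145), the lane is empty with the gate closed, and nothing else has moved.

```bash
python3 -c "
from bench import *
print(hand_in())"
```

```text
the job is handed in; nothing more can be done
None
```

I handed the job in at about 66 s of the 200 s allowed, and the judge's verdict was not shown: the gate was pulled to its stop and closed again, all five rollers are racked, and the bottle was turned upside down and set upright wholly on the pad.

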